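Read the label, close the sensor housing on its dowels and hold it shut

ROBOT

A 7-joint arm with a two-finger parallel gripper is mounted at the origin on a cart in front of the work surface, level with it; the furniture and walls round the work are solid. World frame = base frame: x ahead of the robot, y to its left, z up, the work surface at z = 0. Lengths are in m, angles in degrees, forces in N, time in s.
With the tool pointing down it reaches from about 0.425 to 0.875 m from the base axis. Payload 4.7 kg.
Tool frame: the origin (TCP) lies between the finger pads; the fingertips stand 14 mm ahead of it and the grasp point (between the pads) lies 5 mm behind it (env.tip_reach is the distance from the TCP to the fingertips, in m); z points along the fingers, y is the direction in which the jaws open and shut (so a half turn about z gives the same grasp; the last joint's range is limited). The gripper opens to 87 mm and grips with 3 to 60 N. Pads are 19 mm wide; open, the fingers measure 117 mm over their backs; the gripper's body (75 mm by 190 mm) begins 51 mm behind the grasp point.
Start: joints at [-65.311, 18.392, -4.016, 83.108, 1.295, 78.541, -3.26], TCP at [0.263, 0.594, 0.237] pointing down, gripper open.
Joint ranges: [-163.93, 163.93], [-17.29, 119.83], [-79.2, 71.16], [3.27, 140.29], [-89.18, 269.18], [5.43, 117.66], [-154.24, 154.24]. Speed limits (degrees/s): [147.25, 147.25, 180, 180, 180, 180, 180].

INTERFACE

Orientations are given as [roll, pitch, yaw] about the fixed x, y, z axes, in that order (R = Rz(yaw) Ry(pitch) Rx(roll)).
In Python, from cell import env gives the robot as it stands. The module is installed in compiled form; this text tells all that it offers.
- The arm moves only by the shell command python3 -m pendant 'ROWS' [FORCE]. ROWS is JSON, a list of rows, each an object of numbers: "rx", "ry", "rz": the turn, a rotation vector about the tool's x, y, z in degrees; "tx", "ty", "tz": the shift along the tool's x, y, z in mm; "jaw": the finger opening in mm, from 0 to 87. In form: [{"rx": .., "ry": .., "rz": .., "tx": .., "ty": .., "tz": .., "jaw": ..}, ...]. A call has 1 to 20 rows; each row shifts and turns the commanded pose from where the row before left it, along the tool's axes as they then stand; what a row does not reach is not made up. A row lasts 1/12 s, in which the tool goes at most 41.7 mm and 7.16 degrees, less where a joint would pass 70% of its speed; a pose out of reach is approached as far as the arm can. A call with a gripper value outside its range is refused whole. The fingers move at their own pace and stop on an object; FORCE is the grip in N (left out, the last holds). Time passes only in rows, so rows that do not move let the fingers close. It gives the time, the measured TCP pose, the force and the opening at its end, in the units of the state.
- env.get_obs(): the state, without advancing time (a new reading comes with each control period).
- env.read_camera(name): name is "scene" or "top"; returns a dict with "img" (480x640x3 uint8, red, green, blue), "range_z" (480x640 float32, m along the optical axis (not along the pixel's ray), 0 where there is no reading), "vertical_fov" (degrees; the focal length in pixels is half the picture's height over the tangent of half this angle, whatever the lens; pixels are square), "cx", "cy" (the principal point, pixels), "world_to_cam" (4x4, takes a point from world to camera coordinates). Camera axes: x right, y up, looking along -z (the intrinsics and any distortion apply to the point x, -y, -z); pixel columns grow to the right and rows downward; lengths in m; the calibration is good to about 2 mm. A picture is of the moment at which its call begins.
- env.sign_off(): hands the job in, once; it reports no verdict.
The state is a dict: "time_s": time; "qpos": joint angles; "joint_velocities": joint speeds; "effort": joint torques, N m; "tool_pos": TCP position; "tool_rot": TCP orientation; "force": force on the tool from outside, world axes, zero at the start; "wrist_torque": the same for the moment, N m; "grip_width": finger opening in m.
Only numpy, scipy, OpenCV 4.12 (cv2) and the standard library are available. Lean on these libraries where they do the work, as an engineer would, in place of code of your own. Each camera call takes 0.05 s, during which the arm holds its last target.

TASK

Pick up the hand-held label reader and hold its window squarely facing the barcode label on the front of the lower housing half, about 6 cm away and level with the label, for a good second, then lay the reader back down flat on the bench and let go of it. Then fit the blue upper housing half onto the two dowels of the lower half and press it fully down against the sprung sensor until the two halves meet; the job finishes while you are still holding the housing pressed shut. Leave the tape roll, the loose sensor and the white reel where they are.

Things in the scene. Friction and masses are not known exactly. Their poses are not given: they have to be found in the camera images.
- reader_center (a point): Centre of the hand-held label reader, a loose rounded grey block 110 x 44 x 40 mm high (its black rubber nose, the last 16 mm, is 48 wide), 0.18 kg, orange button on top, lying on the bench. The point is mid-length, 20 mm above its underside; x runs along its length toward the window, z up. Grip at mid-length across the 44 mm.
- reader_window (a point): Centre of the reader's dark window with a red line, in the black nose: 55 mm from reader_center along the reader's x axis, at the same height. It looks along +x of the reader.
- label (a point): Centre of the white barcode label (44 x 24 mm) on the upright front face of the lower housing half, 34 mm above the bench. x points into the housing, so a reader in front of it has negative x; y runs along the label, z up. In the axes of base_top it lies at (-38.5, 0, -18) mm.
- base_top (a point): Lower housing half: aluminium block 76 (x) x 104 (y) mm, fixed, turned a little; its -x side (with the label) faces the robot. The point is the centre of its flat top face, 52 mm above the bench, z up. A 38 mm round sensor stands 5 mm above the top face in the middle, on a spring.
- base_half: The lower half with its steel plate (112 x 150 x 8 mm), dowels and sprung sensor; origin on the bench under base_top, same axes. Two steel dowels, 8 mm thick with tapered noses, stand 12 mm above the top face at (x, y) = (+27, +40) and (-27, -40) mm. A black cable stub 18 mm thick stands 10 mm out of the +y side.
- cover_grip (a point): Grip point of the loose upper half: in its raised blue block, 60 (x) x 40 (y) x 33 mm, 36.5 mm above the underside and 22.5 mm above the flange; z up. Grip across the 40 mm (y). Fully closed it is 36.5 mm above base_top; resting unpressed on the sprung sensor, about 5 mm higher.
- cover_half: The upper half, 0.28 kg: blue flange 76 (x) x 104 (y) x 14 mm with the raised block in the middle, 47 mm high in all; origin at the centre of its underside, axes as cover_grip. Two 10 mm through holes with steel rims at (x, y) = (+27, +40) and (-27, -40) mm take the dowels; it also fits turned half round.
- carrier (a joint): Travel of the sprung sensor in the lower half, m: 0 = up (5 mm proud), 0.005 = pushed flush with the top face. The spring pushes up with about 5 N at 0 and about 9 N at 0.005; the cover's weight alone does not close it.
- reader: The label reader as a body, origin under its centre on its underside (20 mm below reader_center).
- tape_roll: Yellow roll of tape, 60 mm across, 12 mm high, to be left alone; origin under its centre.
- loose_sensor: Round white sensor, 38 mm across, 13 mm high, lying on the bench, to be left alone; origin under its centre.
- white_reel: White reel with a green core, 52 mm across, 40 mm high, to be left alone; origin under its centre.
There are look-alikes about, which are no part of the job. Of the things that look like the cover_half, take the one that is farthest to the robot's left at the start.

How it is judged (in metres and radians):
On the way, in this order (a step that is already met when the one before it is completed fails the run):
1. the held reader faces the label squarely from 3 to 9.5 cm for 0.7 s (x of reader_window in the frame of label between -0.095 and -0.03 m and y of reader_window in the frame of label between -0.015 and 0.015 m and z of reader_window in the frame of label between -0.015 and 0.015 m and angle between the x axis of reader_center and the x axis of label, either way round below 0.21 rad and angle between reader_center's own z axis and vertical below 0.21 rad and contact force between the fingers and reader above 1 N), for 0.7 s.
2. the reader lies flat on the bench, released (height (world z) of reader_center between 0.012 and 0.026 m and angle between reader_center's own z axis and vertical below 0.12 rad and contact force between the fingers and reader below 0.1 N), for 0.2 s.
At the end, for the whole second after the job is handed in: Reader flat on the bench, released, clear of the cover. Upper half on both dowels (within 3 mm, 4 degrees, level), gap under 1.8 mm, sprung sensor pushed in over 3 mm, halves pressing on each other with over 7 N, fingers still bearing on the upper half with over 2 N (all of step 2 and contact force between reader and cover_half below 0.1 N and horizontal distance between cover_grip and base_top below 0.003 m and angle between the x axis of cover_grip and the x axis of base_top, either way round below 0.07 rad and angle between cover_grip's own z axis and vertical below 0.04 rad and z of cover_grip in the frame of base_top below 0.0383 m and value of joint carrier above 0.003 m and contact force between cover_half and base_half above 7 N and contact force between the fingers and cover_half above 2 N); the arm keeps its last pose, push and grip.
It fails at once if the tape roll is moved more than 3 cm (distance of tape_roll from where it was at the start of the episode above 0.03 m).
It fails at once if the loose sensor is moved more than 3 cm (distance of loose_sensor from where it was at the start of the episode above 0.03 m).
It fails at once if the white reel is moved more than 3 cm (distance of white_reel from where it was at the start of the episode above 0.03 m).
It also fails if it takes over 64 s, if anything falls off the work surface, if the arm or the gripper's body presses on something with over 40 N, if the wrist force passes 120 N, or if a joint passes its speed limit or range.

## Working session

There is one attempt and no reset: what is moved stays moved. The work goes in short steps, Python scripts to look and compute and a shell command to move; the robot and the scene stay as the last step left them, time stands still between calls to the robot, and variables do not carry over. Pictures are saved under pics/ and viewed, and the job is handed in when it is done.

```bash
mkdir -p pics; ls
cat > h.py <<'E'
import numpy as np, cv2
from cell import env
from scipy.spatial.transform import Rotation as R
def shot(name,tag):
    c=env.read_camera(name); np.savez('pics/'+tag+'.npz',**c)
    cv2.imwrite('pics/'+tag+'.png',c['img'][:,:,::-1]); return c
def load(tag): 
    d=np.load('pics/'+tag+'.npz'); return {k:d[k] for k in d.files}
def f(c): return 240/np.tan(np.radians(float(c['vertical_fov']))/2)
def cloud(c):
    z=c['range_z']; v,u=np.mgrid[0:480,0:640]; F=f(c)
    P=np.stack([(u-c['cx'])/F*z,-(v-c['cy'])/F*z,-z,np.ones_like(z)],-1)
    W=P@np.linalg.inv(c['world_to_cam']).T; W=W[...,:3]; W[z<=0]=np.nan; return W
def onplane(c,u,v,h):
    M=np.linalg.inv(c['world_to_cam']);F=f(c)
    d=M[:3,:3]@np.array([(u-c['cx'])/F,-(v-c['cy'])/F,-1]);o=M[:3,3]
    return o+d*(h-o[2])/d[2]
def proj(c,p):
    q=c['world_to_cam']@np.append(p,1);F=f(c)
    return c['cx']+F*q[0]/-q[2], c['cy']-F*q[1]/-q[2]
def crop(tag,x0,y0,x1,y1,out,s=4):
    im=cv2.imread('pics/'+tag+'.png')[y0:y1,x0:x1]
    cv2.imwrite('pics/'+out+'.png',cv2.resize(im,None,fx=s,fy=s,interpolation=cv2.INTER_CUBIC))
E
python3 - <<'E'
from h import *
for n in('scene','top'):
    c=shot(n,n+'0'); print(n,{k:c[k] for k in c if k not in('img','range_z')}, (c['range_z']>0).mean())
print(env.get_obs(),env.tip_reach)
E
```

```text
pics
scene {'vertical_fov': 44.67078483978029, 'cx': 316.27264637543993, 'cy': 241.22853295747421, 'world_to_cam': array([[ 0.62481848, -0.78067326,  0.01229294, -0.35921929],
       [ 0.52650124,  0.43291152,  0.73169943, -0.37212952],
       [-0.57653994, -0.45070708,  0.68151656, -1.13940509],
       [ 0.        ,  0.        ,  0.        ,  1.        ]])} 0.994931640625
top {'vertical_fov': 56.533297702831376, 'cx': 319.9644617581932, 'cy': 242.79508972531826, 'world_to_cam': array([[ 0.03384602, -0.99939721,  0.00772377, -0.00378974],
       [ 0.96678895,  0.03469861,  0.25320966, -0.59347567],
       [-0.25332503, -0.00110288,  0.96738059, -0.92959022],
       [ 0.        ,  0.        ,  0.        ,  1.        ]])} 0.9960384114583334
{'time_s': 0.1, 'qpos': array([-65.3106559 ,  18.43582639,  -4.01312421,  83.16679353,
         1.29661824,  78.54114259,  -3.26017708]), 'joint_velocities': array([ 0.00950993, -0.05001711,  0.00736772, -0.18345414, -0.01976939,
       -0.00636732, -0.02174466]), 'effort': array([-1.23823056e-04, -4.92572987e+01, -4.05759634e-01, -3.13398314e+01,
       -6.41116197e-02,  3.94775870e-02,  8.62745037e-05]), 'tool_pos': array([0.26303904, 0.59389253, 0.23556885]), 'tool_rot': array([-1.79901548e+02,  7.74925393e-03,  1.56118094e+02]), 'force': array([ 0.18769166,  0.51977038, -0.41121158]), 'wrist_torque': array([-0.03498484,  0.01838156,  0.02338915]), 'grip_width': 0.08712018328316497} 0.014
```

View pics/scene0.png

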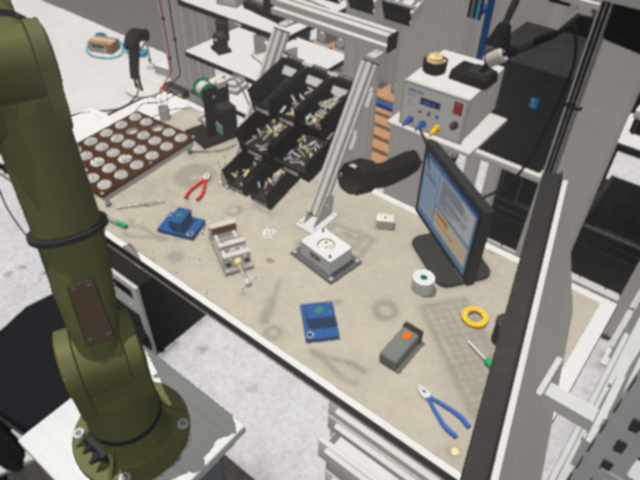

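View pics/top0.png

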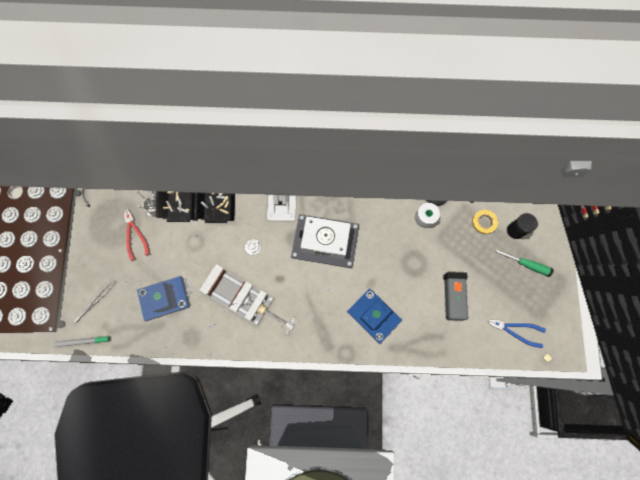

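Run:
```python
from h import *
for n in('scene0','top0'):
    c=load(n); print(n,[proj(c,p) for p in ([0,0,0],[.263,.594,.237],[.6,0,0],[.6,.3,0])])
    W=cloud(c)
    pts={'scene0':[(320,310),(400,350),(181,220),(328,250),(423,284),(475,317),(268,233),(326,243)],'top0':[(376,314),(456,300),(163,298),(325,236),(429,214),(486,222),(253,247),(100,300)]}[n]
    for u,v in pts: print(u,v,W[v,u].round(4))
crop('scene0',130,180,370,300,'s0a',3)
crop('top0',120,190,320,340,'t0a',4)
crop('top0',280,190,480,340,'t0b',4)
crop('scene0',270,280,450,380,'s0b',4)
```

```text
scene0 [(np.float64(132.10740761709053), np.float64(432.01261442204947)), (np.float64(42.140035455161524), np.float64(158.90808010686226)), (np.float64(322.4360750398581), np.float64(263.3422691666672)), (np.float64(237.4996229570795), np.float64(214.68202134670196))]
320 310 [ 0.4414 -0.1168  0.0498]
400 350 [ 0.47   -0.3117  0.0383]
181 220 [0.4515 0.3545 0.0497]
328 250 [ 0.6041 -0.013   0.0519]
423 284 [ 0.664  -0.2512  0.0412]
475 317 [ 0.6843 -0.3851  0.0033]
268 233 [0.5892 0.1758 0.0105]
326 243 [0.6136 0.0009 0.0605]
top0 [(np.float64(318.14478692920267), np.float64(527.7574495366695)), (np.float64(-21.194383603063272), np.float64(393.1612278141065)), (np.float64(326.78108825587725), np.float64(248.32597667961025)), (np.float64(203.08691376862328), np.float64(244.02975335600627))]
376 314 [ 0.441  -0.1131  0.0505]
456 300 [ 0.4799 -0.296   0.0397]
163 298 [0.4602 0.3639 0.0487]
325 236 [0.6152 0.0058 0.0561]
429 214 [ 0.6903 -0.2457  0.0187]
486 222 [ 0.6795 -0.389   0.0045]
253 247 [0.5938 0.1768 0.0125]
100 300 [0.4562 0.5269 0.0008]
```

View pics/s0a.png

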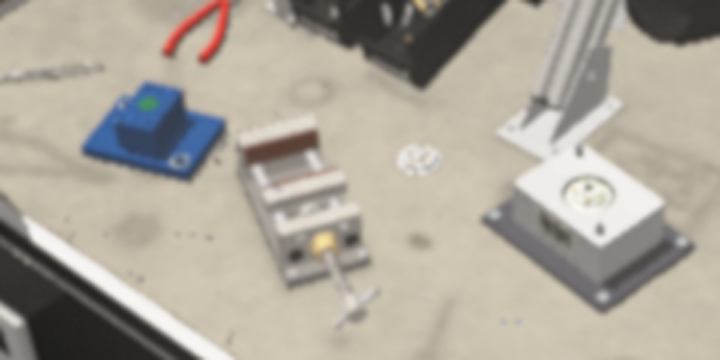

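View pics/t0a.png

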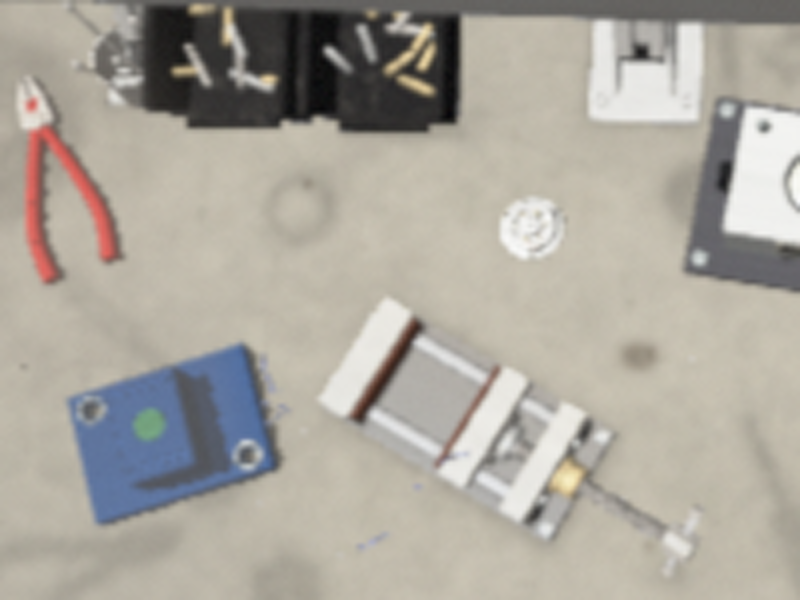

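View pics/t0b.png

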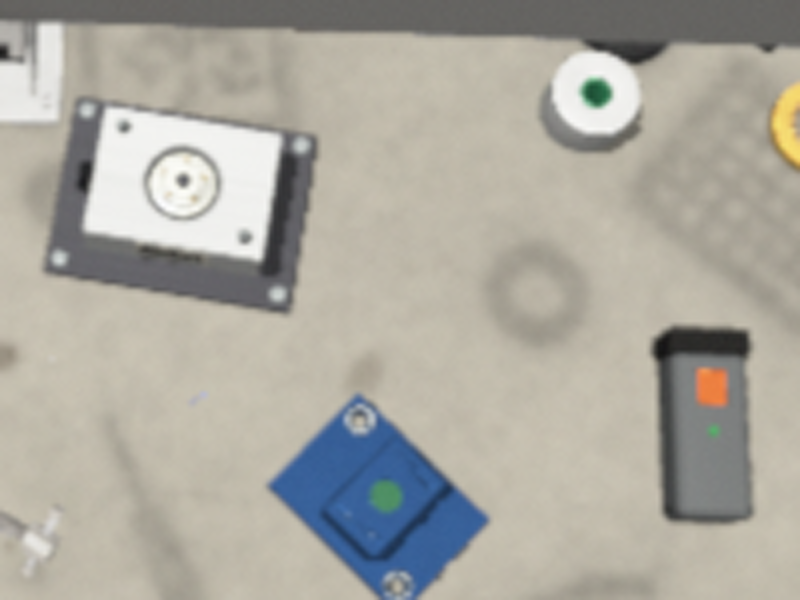

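View pics/s0b.png

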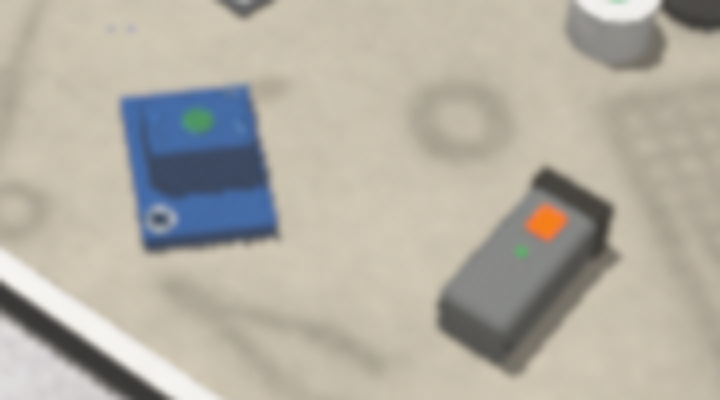

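```bash
cat > fit.py <<'E'
from h import *
def rect(P):
    r=cv2.minAreaRect((P[:,:2]*1000).astype(np.float32)); return r
def robust(P):
    # area-hist rectangle: use percentile box in the minAreaRect axes
    (c,s,a)=rect(P); t=np.radians(a); A=np.array([[np.cos(t),np.sin(t)],[-np.sin(t),np.cos(t)]])
    q=P[:,:2]*1000@A.T; lo,hi=np.percentile(q,[.7,99.3],axis=0)
    return ((lo+hi)/2@A).round(1),(hi-lo).round(1),round(a,1)
regs={'coverL':(.452,.358,.08,.005,.06),'decoy':(.438,-.12,.08,.005,.06),'reader':(.48,-.297,.085,.02,.05),'base':(.61,0,.08,.04,.056)}
if __name__=='__main__':
  for n in('scene0','top0'):
    c=load(n);W=cloud(c);F=W.reshape(-1,3);I=c['img'].reshape(-1,3).astype(int)
    b=(abs(F[:,2])<.01)&(abs(F[:,0]-.5)<.15)&(abs(F[:,1])<.4); print(n,'bench z',np.nanmedian(F[b,2]).round(4),F[b,2].std().round(4))
    for k,(x,y,r,z0,z1) in regs.items():
        m=(np.hypot(F[:,0]-x,F[:,1]-y)<r)&(F[:,2]>z0)&(F[:,2]<z1)
        P=F[m]; print(k,len(P),robust(P),'zhist',np.histogram(P[:,2],bins=np.arange(0,.07,.004))[0])
    m=(F[:,2]>.09)&(F[:,0]>.3)&(F[:,0]<.85)&(abs(F[:,1])<.55)
    g={}
    for p in F[m]:
        k=(round(p[0]/.05)*5,round(p[1]/.05)*5); g.setdefault(k,[]).append(p[2])
    print({k:(round(min(v),2),round(max(v),2)) for k,v in sorted(g.items()) if len(v)>5})
E
python3 fit.py
```

```text
scene0 bench z 0.0025 0.0023
coverL 1077 (array([452.3, 357.8]), array([140.7, 133.1]), 48.2) zhist [  0 170 116 270 110  37  28  29  26  26  53 145  65   2   0   0   0]
decoy 1480 (array([ 436.7, -123.4]), array([136. , 137.1]), 28.8) zhist [  0 232 127 390 165  35  35  20  44  34  41 208 146   3   0   0   0]
reader 996 (array([ 489.3, -302.7]), array([ 44.8, 108.3]), 88.9) zhist [  0   0   0   0   0  45  45  37 160 501 201   7   0   0   0   0   0]
base 946 (array([616.5,   2.4]), array([105.3,  78.2]), 82.1) zhist [  0   0   0   0   0   0   0   0   0   0  70  95 359 422   0   0   0]
{(30, -55): (np.float64(0.38), np.float64(0.39)), (30, -50): (np.float64(0.38), np.float64(0.39)), (35, -55): (np.float64(0.38), np.float64(0.4)), (35, -50): (np.float64(0.38), np.float64(0.4)), (40, -55): (np.float64(0.37), np.float64(0.41)), (40, -50): (np.float64(0.39), np.float64(0.84)), (45, -55): (np.float64(0.33), np.float64(0.78)), (45, -50): (np.float64(0.39), np.float64(0.83)), (50, -55): (np.float64(0.3), np.float64(0.78)), (50, -50): (np.float64(0.37), np.float64(0.8)), (50, -45): (np.float6
[... 4718 characters left out ...]
loat64(0.09), np.float64(0.2)), (60, -50): (np.float64(0.15), np.float64(0.34)), (60, -45): (np.float64(0.33), np.float64(0.42)), (65, -55): (np.float64(0.09), np.float64(0.15)), (65, -50): (np.float64(0.12), np.float64(0.28)), (65, 20): (np.float64(0.09), np.float64(0.1)), (65, 25): (np.float64(0.09), np.float64(0.1)), (65, 30): (np.float64(0.09), np.float64(0.1)), (65, 40): (np.float64(0.09), np.float64(0.1)), (70, -55): (np.float64(0.09), np.float64(0.1)), (70, -50): (np.float64(0.1), np.float64(0.15)), (70, 20): (np.float64(0.1), np.float64(0.1)), (70, 25): (np.float64(0.1), np.float64(0.11)), (70, 30): (np.float64(0.09), np.float64(0.11)), (70, 40): (np.float64(0.09), np.float64(0.11))}
```

Run:
```python
from h import *
crop('top0',285,205,365,265,'b1',10)
crop('scene0',285,222,365,282,'b2',10)
crop('scene0',155,200,211,242,'c2',14)
crop('top0',133,270,193,325,'c1',13)
```

```text
(no output)
```

View pics/b1.png

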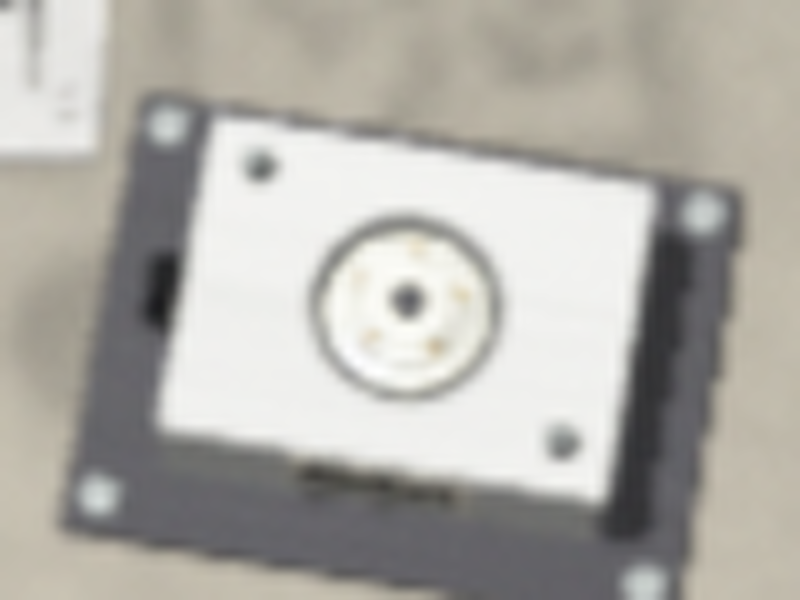

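View pics/b2.png

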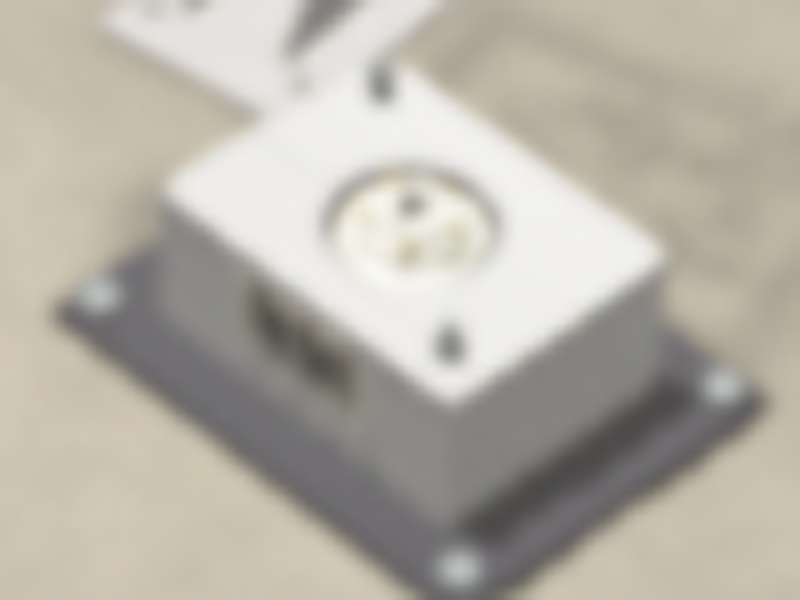

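View pics/c1.png

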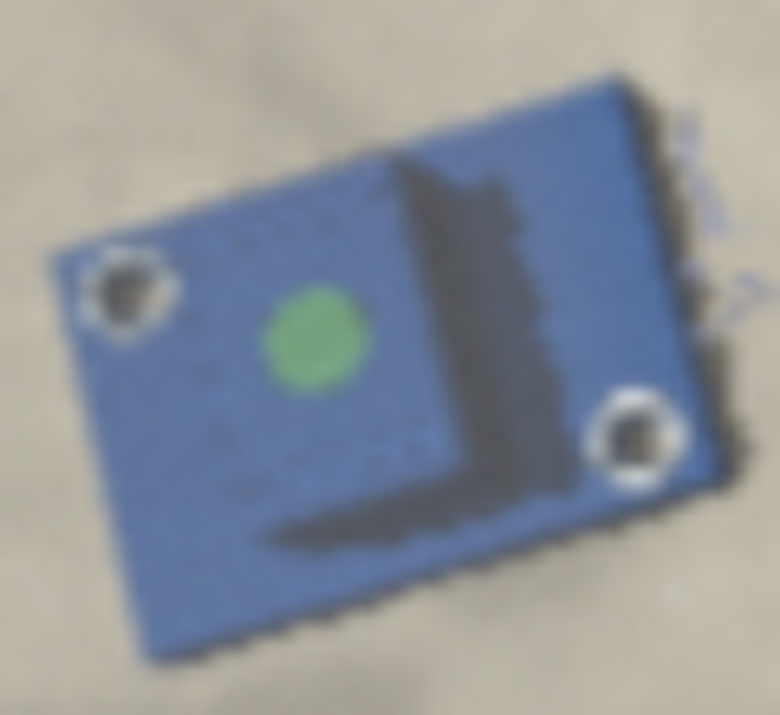

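View pics/c2.png

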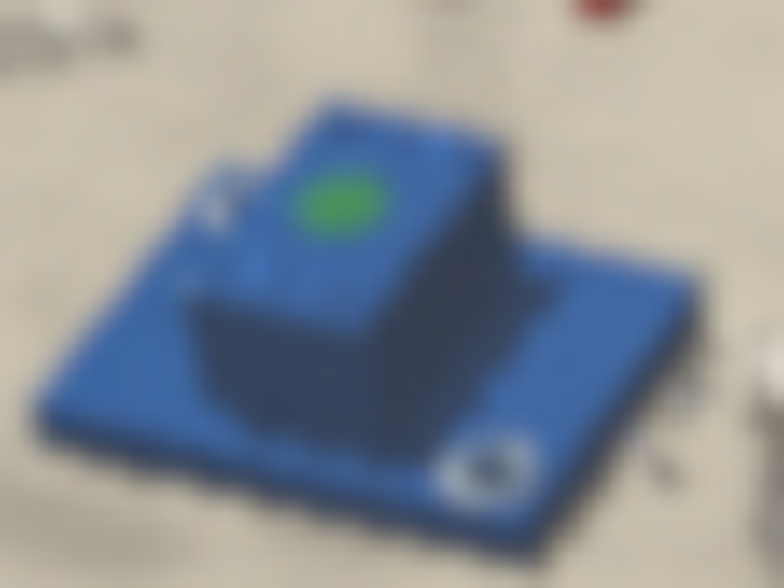

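```bash
cat > pose.py <<'E'
from h import *
from scipy.optimize import least_squares
def solve(c,obs,org,s,g):
    # obs: (lx,ly,z, cropx,cropy)
    def px(o): return org[0]+(o[3]+.5)/s-.5, org[1]+(o[4]+.5)/s-.5
    def res(p):
        x,y,t=p; r=[]
        for o in obs:
            w=[x+np.cos(t)*o[0]-np.sin(t)*o[1],y+np.sin(t)*o[0]+np.cos(t)*o[1],o[2]]
            u,v=proj(c,w);a,b=px(o); r+=[u-a,v-b]
        return r
    q=least_squares(res,g,loss='soft_l1'); return (q.x*[1000,1000,57.2958]).round(2), np.array(res(q.x)).reshape(-1,2).round(2).tolist()
E
python3 - <<'E'
from pose import *
t=load('top0');s=load('scene0')
X,Y=.038,.052;d=(.027,.040)
print('base top',solve(t,[(X,Y,.052,208,115),(X,-Y,.052,655,182),(-X,-Y,.052,608,503),(-X,Y,.052,157,435),(*d,.06,260,162),(-.027,-.04,.06,562,440)],(285,205),10,(.61,0,-.1)))
print('base scene',solve(s,[(-X,-Y,.052,455,405),(X,-Y,.052,665,252),(-X,Y,.052,165,190),(*d,.06,382,80),(-.027,-.04,.06,450,341)],(285,222),10,(.61,0,-.1)))
print('cov top',solve(t,[(X,Y,.014,55,255),(X,-Y,.014,620,75),(-X,-Y,.014,735,485),(-X,Y,.014,150,660),(*d,.014,127,293),(-.027,-.04,.014,637,440)],(133,270),13,(.45,.36,.3)))
print('cov scene',solve(s,[(X,-Y,.014,700,275),(-X,-Y,.014,545,545),(-X,Y,.014,35,405),(*d,.014,225,205),(-.027,-.04,.014,487,470)],(155,200),14,(.45,.36,.3)))
crop('scene0',375,315,430,375,'r2',12)
crop('top0',435,265,480,325,'r1',12)
E
```

```text
base top (array([617.9 ,   5.11,  -6.98]), [[0.52, 0.55], [-0.29, 0.52], [-0.16, -0.31], [0.24, -0.41], [-0.43, 0.01], [0.13, -0.24]])
base scene (array([617.74,   3.92,  -7.43]), [[-0.15, 0.11], [0.48, 0.62], [-0.32, 0.28], [-0.15, -0.54], [0.16, -0.55]])
cov top (array([465.  , 377.53,  20.17]), [[-0.07, 0.04], [0.12, 0.16], [-0.88, -0.51], [-0.23, 0.26], [0.5, -0.02], [0.44, 0.03]])
cov scene (array([464.83, 378.23,  22.01]), [[-0.03, -0.32], [-1.17, -1.53], [-0.56, 0.54], [1.23, 0.57], [0.63, 0.21]])
```

View pics/r1.png

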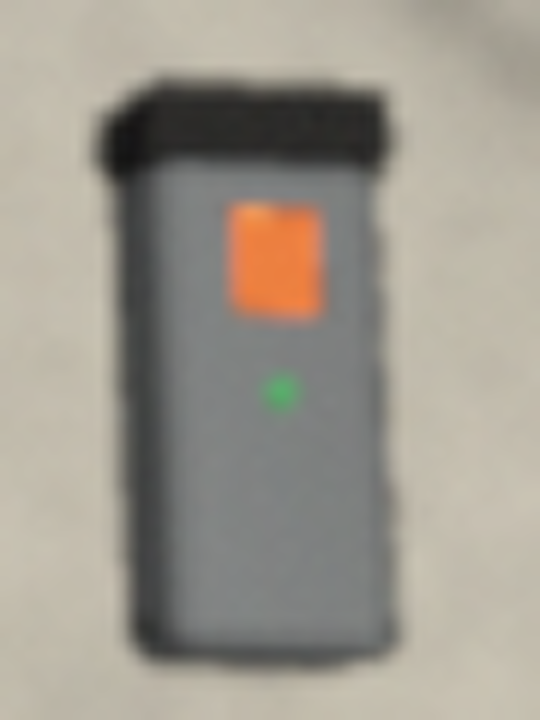

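View pics/r2.png

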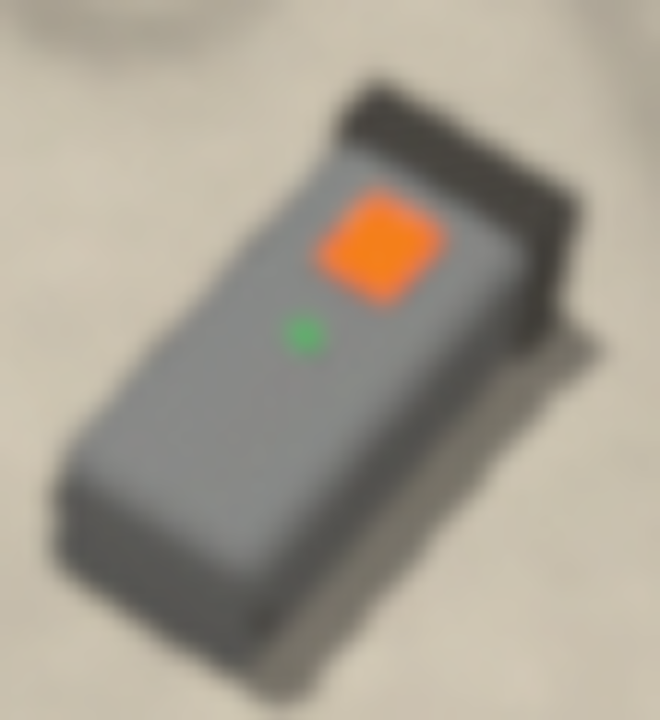

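Run:
```python
from pose import *
from fit import robust
t=load('top0');s=load('scene0')
print('dot', onplane(t,133+317.5/13-.5,270+340.5/13-.5,.047), onplane(s,155+340/14-.5,200+205/14-.5,.047))
print('rd',solve(t,[(.055,.024,.04,150,83),(.055,-.024,.04,390,92),(-.055,.022,.04,160,650),(-.055,-.022,.04,398,655)],(435,265),12,(.48,-.3,0)))
print('rd s',solve(s,[(.055,.024,.04,375,78),(.055,-.024,.04,583,200),(-.055,.022,.04,65,470),(-.055,-.022,.04,250,580)],(375,315),12,(.48,-.3,0)))
for n,c in(('t',t),('s',s)):
    F=cloud(c).reshape(-1,3)
    P=F[(np.hypot(F[:,0]-.488,F[:,1]+.3)<.085)&(F[:,2]>.0365)&(F[:,2]<.048)]
    print(n,robust(P),P.mean(0).round(4))
    # block tops
    P=F[(np.hypot(F[:,0]-.465,F[:,1]-.378)<.05)&(F[:,2]>.043)&(F[:,2]<.055)]
    print(n,'block',robust(P),P.mean(0).round(4))
    P=F[(np.hypot(F[:,0]-.618,F[:,1]-.0045)<.08)&(F[:,2]>.0485)&(F[:,2]<.058)]
    print(n,'base',robust(P),P.mean(0).round(4))
    P=F[(np.hypot(F[:,0]-.44,F[:,1]+.12)<.11)&(F[:,2]>.008)&(F[:,2]<.058)]
    print('decoy y max',np.percentile(P[:,1],[1,99]),np.percentile(P[:,0],[1,99]))
```

```text
dot [0.46509108 0.37868164 0.047     ] [0.46558621 0.37960042 0.047     ]
rd (array([ 491.23, -299.56,   -1.46]), [[-0.5, -0.78], [0.33, -0.28], [0.17, 0.15], [-0.04, 0.93]])
rd s (array([ 488.97, -302.59,    0.69]), [[-0.6, -0.33], [0.83, 0.18], [-1.35, -0.76], [0.89, 0.88]])
t (array([ 492.6, -297.9]), array([ 43.4, 106.2]), 88.1) [ 0.4931 -0.2985  0.0398]
t block (array([465.4, 378.5]), array([58.7, 39.4]), 20.3) [0.4651 0.3781 0.0475]
t base (array([618.2,   6.4]), array([102.5,  76. ]), 81.6) [0.6176 0.0064 0.0531]
decoy y max [-0.17019469 -0.05541901] [0.38412481 0.49927803]
s (array([ 490.2, -301.8]), array([ 44.3, 106.1]), 88.5) [ 0.4914 -0.3029  0.0392]
s block (array([463.1, 375.5]), array([60.2, 41.5]), 19.8) [0.4623 0.3744 0.0469]
s base (array([616.3,   2.8]), array([105.5,  78.1]), 80.7) [0.6148 0.0014 0.0526]
decoy y max [-0.17682024 -0.05855138] [0.38222012 0.49596564]
```

```bash
cat > go.py <<'E'
import sys
from h import *
# usage: go.py x y z(mm) yaw(deg): prints shift in current tool axes & rz; shifts assume translation done before turning, also after
def plan(x,y,z,yaw,tiltfix=True):
    o=env.get_obs(); Rt=R.from_euler('xyz',o['tool_rot'],degrees=True)
    d=np.array([x,y,z])-o['tool_pos']*1000
    tgt=R.from_euler('xyz',[180,0,yaw],degrees=True)
    print('t',round(o['time_s'],2),'pos',(o['tool_pos']*1000).round(1),'rot',o['tool_rot'].round(2),'F',o['force'].round(1),'w',round(o['grip_width']*1000,1))
    print('shift before turn',Rt.inv().apply(d).round(1),'|d|',np.linalg.norm(d).round(1),'turn vec',np.degrees((Rt.inv()*tgt).as_rotvec()).round(2),'shift after turn',tgt.inv().apply(d).round(1))
if __name__=='__main__': plan(*map(float,sys.argv[1:5]))
E
python3 go.py 500 0 237 156.1
python3 -m pendant '[{"tx":-22.9,"ty":-22.4},{"tx":-22.9,"ty":-22.4},{"tx":-22.9,"ty":-22.4},{"tx":-22.9,"ty":-22.4},{"tx":-22.9,"ty":-22.4},{"tx":-22.9,"ty":-22.4},{"tx":-22.9,"ty":-22.4},{"tx":-22.9,"ty":-22.4},{"tx":-22.9,"ty":-22.4},{"tx":-22.9,"ty":-22.4},{"tx":-22.9,"ty":-22.4},{"tx":-22.9,"ty":-22.4},{"tx":-22.9,"ty":-22.4},{"tx":-22.9,"ty":-22.4},{"tx":-22.9,"ty":-22.4},{"tx":-22.9,"ty":-22.4},{"tx":-22.9,"ty":-22.4},{"tx":-22.9,"ty":-22.4},{"tx":-22.9,"ty":-22.4},{"tx":-22.9,"ty":-22.4}]'
python3 go.py 500 0 237 -1.3
```

```text
t 0.1 pos [263.  593.9 235.6] rot [-1.7990e+02  1.0000e-02  1.5612e+02] F [ 0.2  0.5 -0.4] w 87.1
shift before turn [-457.1 -447.1   -0.6] |d| 639.4 turn vec [-0.1   0.01  0.02] shift after turn [-457.3 -447.    -1.4]
t 0.1 pos [263.  593.9 235.6] rot [-1.7990e+02  1.0000e-02  1.5612e+02] F [ 0.2  0.5 -0.4] w 87.1
shift before turn [-457.1 -447.1   -0.6] |d| 639.4 turn vec [-2.0000e-02  1.4000e-01  1.5742e+02] shift after turn [250.4 588.4  -1.4]invalid input at $[0]: expected keys rx, ry, rz, tx, ty, tz, jaw
```

```bash
python3 -m pendant '[{"rx":0,"ry":0,"rz":0,"tx":-26.9,"ty":-26.3,"tz":0,"jaw":80},{"rx":0,"ry":0,"rz":0,"tx":-26.9,"ty":-26.3,"tz":0,"jaw":80},{"rx":0,"ry":0,"rz":0,"tx":-26.9,"ty":-26.3,"tz":0,"jaw":80},{"rx":0,"ry":0,"rz":0,"tx":-26.9,"ty":-26.3,"tz":0,"jaw":80},{"rx":0,"ry":0,"rz":0,"tx":-26.9,"ty":-26.3,"tz":0,"jaw":80},{"rx":0,"ry":0,"rz":0,"tx":-26.9,"ty":-26.3,"tz":0,"jaw":80},{"rx":0,"ry":0,"rz":0,"tx":-26.9,"ty":-26.3,"tz":0,"jaw":80},{"rx":0,"ry":0,"rz":0,"tx":-26.9,"ty":-26.3,"tz":0,"jaw":80},{"rx":0,"ry":0,"rz":0,"tx":-26.9,"ty":-26.3,"tz":0,"jaw":80},{"rx":0,"ry":0,"rz":0,"tx":-26.9,"ty":-26.3,"tz":0,"jaw":80}]'
python3 go.py 500 0 237 -1.3
```

```text
time_s: 0.93
tool_pos: [0.4028, 0.243, 0.2363]
tool_rot: [-180.0, -0.0, 156.1]
force: [1.5, -0.1, -0.4]
grip_width: 0.0802
t 0.93 pos [402.8 243.  236.3] rot [-1.8000e+02 -1.0000e-02  1.5612e+02] F [ 1.5 -0.1 -0.4] w 80.2
shift before turn [-187.2 -182.9   -0.7] |d| 261.7 turn vec [-2.0000e-02 -0.0000e+00  1.5742e+02] shift after turn [102.7 240.7  -0.7]
```

```bash
python3 -m pendant '[{"rx":0,"ry":0,"rz":0,"tx":-26.7,"ty":-26.1,"tz":0,"jaw":80},{"rx":0,"ry":0,"rz":0,"tx":-26.7,"ty":-26.1,"tz":0,"jaw":80},{"rx":0,"ry":0,"rz":0,"tx":-26.7,"ty":-26.1,"tz":0,"jaw":80},{"rx":0,"ry":0,"rz":0,"tx":-26.7,"ty":-26.1,"tz":0,"jaw":80},{"rx":0,"ry":0,"rz":0,"tx":-26.7,"ty":-26.1,"tz":0,"jaw":80},{"rx":0,"ry":0,"rz":0,"tx":-26.7,"ty":-26.1,"tz":0,"jaw":80},{"rx":0,"ry":0,"rz":0,"tx":-26.7,"ty":-26.1,"tz":0,"jaw":80},{"rx":0,"ry":0,"rz":7,"tx":0,"ty":0,"tz":0,"jaw":80},{"rx":0,"ry":0,"rz":7,"tx":0,"ty":0,"tz":0,"jaw":80},{"rx":0,"ry":0,"rz":7,"tx":0,"ty":0,"tz":0,"jaw":80},{"rx":0,"ry":0,"rz":7,"tx":0,"ty":0,"tz":0,"jaw":80},{"rx":0,"ry":0,"rz":7,"tx":0,"ty":0,"tz":0,"jaw":80},{"rx":0,"ry":0,"rz":7,"tx":0,"ty":0,"tz":0,"jaw":80},{"rx":0,"ry":0,"rz":7,"tx":0,"ty":0,"tz":0,"jaw":80},{"rx":0,"ry":0,"rz":7,"tx":0,"ty":0,"tz":0,"jaw":80},{"rx":0,"ry":0,"rz":7,"tx":0,"ty":0,"tz":0,"jaw":80},{"rx":0,"ry":0,"rz":7,"tx":0,"ty":0,"tz":0,"jaw":80},{"rx":0,"ry":0,"rz":7,"tx":0,"ty":0,"tz":0,"jaw":80}]'
python3 go.py 490.5 -300 237 -1.3; python3 -c "
from cell import env;print(env.get_obs()['qpos'].round(1))"
```

```text
time_s: 2.43
tool_pos: [0.4993, 0.0023, 0.2362]
tool_rot: [-180.0, 0.0, 78.8]
force: [-0.6, -0.1, -0.4]
grip_width: 0.0798
t 2.43 pos [499.3   2.3 236.2] rot [-1.7996e+02  1.0000e-02  7.8780e+01] F [-0.6 -0.1 -0.4] w 79.8
shift before turn [-298.2   50.2   -0.8] |d| 302.4 turn vec [-3.000e-02  4.000e-02  8.008e+01] shift after turn [ -1.9 302.4  -0.8]
[-30.4  -0.8  27.  104.9   0.4  75.8 -14.7]
```

```bash
python3 -m pendant '[{"rx":0,"ry":0,"rz":6.7,"tx":0,"ty":0,"tz":0,"jaw":80},{"rx":0,"ry":0,"rz":6.7,"tx":0,"ty":0,"tz":0,"jaw":80},{"rx":0,"ry":0,"rz":6.7,"tx":0,"ty":0,"tz":0,"jaw":80},{"rx":0,"ry":0,"rz":6.7,"tx":0,"ty":0,"tz":0,"jaw":80},{"rx":0,"ry":0,"rz":6.7,"tx":0,"ty":0,"tz":0,"jaw":80},{"rx":0,"ry":0,"rz":6.7,"tx":0,"ty":0,"tz":0,"jaw":80},{"rx":0,"ry":0,"rz":6.7,"tx":0,"ty":0,"tz":0,"jaw":80},{"rx":0,"ry":0,"rz":6.7,"tx":0,"ty":0,"tz":0,"jaw":80},{"rx":0,"ry":0,"rz":6.7,"tx":0,"ty":0,"tz":0,"jaw":80},{"rx":0,"ry":0,"rz":6.7,"tx":0,"ty":0,"tz":0,"jaw":80},{"rx":0,"ry":0,"rz":6.7,"tx":0,"ty":0,"tz":0,"jaw":80},{"rx":0,"ry":0,"rz":6.4,"tx":0,"ty":0,"tz":0,"jaw":80},{"rx":0,"ry":0,"rz":0,"tx":0,"ty":37.8,"tz":0,"jaw":80},{"rx":0,"ry":0,"rz":0,"tx":0,"ty":37.8,"tz":0,"jaw":80},{"rx":0,"ry":0,"rz":0,"tx":0,"ty":37.8,"tz":0,"jaw":80},{"rx":0,"ry":0,"rz":0,"tx":0,"ty":37.8,"tz":0,"jaw":80},{"rx":0,"ry":0,"rz":0,"tx":0,"ty":37.8,"tz":0,"jaw":80},{"rx":0,"ry":0,"rz":0,"tx":0,"ty":37.8,"tz":0,"jaw":80},{"rx":0,"ry":0,"rz":0,"tx":0,"ty":37.8,"tz":0,"jaw":80},{"rx":0,"ry":0,"rz":0,"tx":0,"ty":37.8,"tz":0,"jaw":80}]'
python3 go.py 490.5 -300 27 -1.3
python3 - <<'E'
from h import *
print(env.get_obs()['qpos'].round(1)); shot('top','t1'); shot('scene','s1')
E
```

```text
time_s: 4.1
tool_pos: [0.494, -0.3016, 0.2364]
tool_rot: [-180.0, -0.0, -1.0]
force: [-0.1, 0.2, 1.4]
grip_width: 0.0799
t 4.1 pos [ 494.  -301.6  236.4] rot [-1.7997e+02 -1.0000e-02 -9.5000e-01] F [-0.1  0.2  1.4] w 79.9
shift before turn [ -3.6  -1.5 209.4] |d| 209.5 turn vec [-0.03 -0.01  0.35] shift after turn [ -3.5  -1.5 209.4]
[ -9.   11.6  43.5  95.   -8.2  76.7 -55.2]
```

View pics/s1.png

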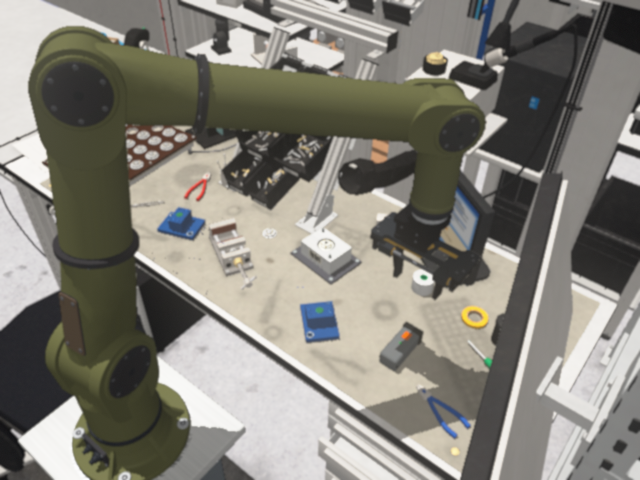

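View pics/t1.png

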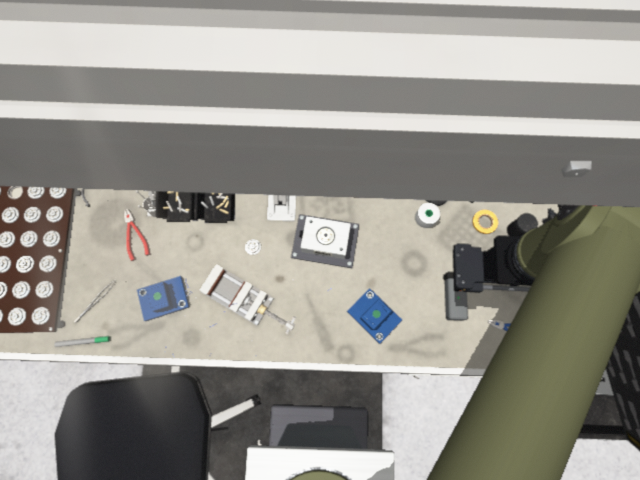

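```bash
python3 -m pendant '[{"rx":0,"ry":0,"rz":0.3,"tx":-3.5,"ty":-1.5,"tz":20,"jaw":80},{"rx":0,"ry":0,"rz":0,"tx":0,"ty":0,"tz":32,"jaw":80},{"rx":0,"ry":0,"rz":0,"tx":0,"ty":0,"tz":32,"jaw":80},{"rx":0,"ry":0,"rz":0,"tx":0,"ty":0,"tz":32,"jaw":80},{"rx":0,"ry":0,"rz":0,"tx":0,"ty":0,"tz":32,"jaw":80},{"rx":0,"ry":0,"rz":0,"tx":0,"ty":0,"tz":24,"jaw":80},{"rx":0,"ry":0,"rz":0,"tx":0,"ty":0,"tz":0,"jaw":80}]'
python3 go.py 490.5 -300 22 -1.3
python3 - <<'E'
from h import *
shot('top','t2'); shot('scene','s2'); crop('s2',340,240,500,380,'s2a',4)
E
```

```text
time_s: 4.78
tool_pos: [0.4873, -0.2956, 0.0591]
tool_rot: [-179.8, 0.6, -1.2]
force: [-0.9, 0.8, -0.6]
grip_width: 0.0797
t 4.78 pos [ 487.3 -295.6   59.1] rot [-179.78    0.55   -1.25] F [-0.9  0.8 -0.6] w 79.7
shift before turn [ 3.7  4.5 37.1] |d| 37.5 turn vec [-0.22  0.55  0.05] shift after turn [ 3.3  4.3 37.1]
```

View pics/s2a.png

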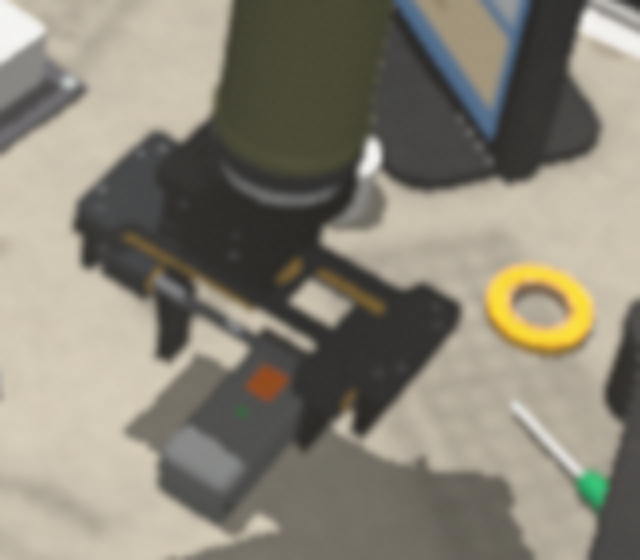

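```bash
python3 go.py 490.5 -300 22 -1.3; python3 -m pendant '[{"rx":-0.2,"ry":0.5,"rz":0,"tx":3.5,"ty":4.5,"tz":0,"jaw":80},{"rx":0,"ry":0,"rz":0,"tx":0,"ty":0,"tz":0,"jaw":80}]'
python3 go.py 490.5 -300 22 -1.3
```

```text
t 4.88 pos [ 490.5 -298.1   64.2] rot [-1.7998e+02  1.1000e-01 -1.2700e+00] F [ 0.4 -0.4 -0.3] w 79.6
shift before turn [ 0.1  1.9 42.2] |d| 42.3 turn vec [-0.02  0.11  0.03] shift after turn [ 0.   1.9 42.2]
time_s: 5.05
tool_pos: [0.4962, -0.3047, 0.0669]
tool_rot: [179.7, -0.8, -1.3]
force: [0.4, -0.0, 0.0]
grip_width: 0.0801
t 5.05 pos [ 496.2 -304.7   66.9] rot [179.68  -0.77  -1.3 ] F [ 0.4 -0.   0. ] w 80.1
shift before turn [-6.4 -4.8 44.8] |d| 45.5 turn vec [ 0.32 -0.77  0.  ] shift after turn [-5.8 -4.6 44.9]
```

```bash
python3 -m pendant '[{"rx":0.2,"ry":-0.5,"rz":0,"tx":-3.5,"ty":-3,"tz":0,"jaw":80},{"rx":0,"ry":0,"rz":0,"tx":0,"ty":0,"tz":0,"jaw":80},{"rx":0,"ry":0,"rz":0,"tx":0,"ty":0,"tz":0,"jaw":80},{"rx":0,"ry":0,"rz":0,"tx":0,"ty":0,"tz":0,"jaw":80},{"rx":0,"ry":0,"rz":0,"tx":0,"ty":0,"tz":0,"jaw":80}]'
python3 go.py 490.5 -300 22 -1.3
```

```text
time_s: 5.47
tool_pos: [0.4911, -0.3, 0.0647]
tool_rot: [-180.0, -0.0, -1.3]
force: [-0.1, -0.9, 0.4]
grip_width: 0.0799
t 5.47 pos [ 491.1 -300.    64.7] rot [-1.80e+02 -3.00e-02 -1.27e+00] F [-0.1 -0.9  0.4] w 79.9
shift before turn [-0.6  0.1 42.7] |d| 42.7 turn vec [-0.   -0.03  0.03] shift after turn [-0.6  0.1 42.7]
```

Good. Descend, close on the reader at 25 N.

```bash
python3 -m pendant '[{"rx":0,"ry":0,"rz":0,"tx":0,"ty":0,"tz":12,"jaw":80},{"rx":0,"ry":0,"rz":0,"tx":0,"ty":0,"tz":14,"jaw":80},{"rx":0,"ry":0,"rz":0,"tx":0,"ty":0,"tz":12,"jaw":80},{"rx":0,"ry":0,"rz":0,"tx":0,"ty":0,"tz":4,"jaw":80},{"rx":0,"ry":0,"rz":0,"tx":0,"ty":0,"tz":0,"jaw":60},{"rx":0,"ry":0,"rz":0,"tx":0,"ty":0,"tz":0,"jaw":50},{"rx":0,"ry":0,"rz":0,"tx":0,"ty":0,"tz":0,"jaw":30},{"rx":0,"ry":0,"rz":0,"tx":0,"ty":0,"tz":0,"jaw":30},{"rx":0,"ry":0,"rz":0,"tx":0,"ty":0,"tz":0,"jaw":30},{"rx":0,"ry":0,"rz":0,"tx":0,"ty":0,"tz":0,"jaw":30},{"rx":0,"ry":0,"rz":0,"tx":0,"ty":0,"tz":0,"jaw":30}]' 25
python3 go.py 490.5 -300 22 -1.3
```

```text
time_s: 6.38
tool_pos: [0.4912, -0.3003, 0.0229]
tool_rot: [180.0, -0.1, -1.3]
force: [0.1, -0.5, 1.5]
grip_width: 0.0438
t 6.38 pos [ 491.2 -300.3   22.9] rot [ 1.7998e+02 -5.0000e-02 -1.2800e+00] F [ 0.1 -0.5  1.5] w 43.8
shift before turn [-0.7 -0.3  0.9] |d| 1.2 turn vec [ 0.02 -0.05  0.02] shift after turn [-0.7 -0.3  0.9]
```

```bash
python3 -m pendant '[{"rx":0,"ry":0,"rz":0,"tx":0,"ty":0,"tz":-10,"jaw":30},{"rx":0,"ry":0,"rz":0,"tx":0,"ty":0,"tz":-20,"jaw":30},{"rx":0,"ry":0,"rz":0,"tx":0,"ty":0,"tz":-30,"jaw":30},{"rx":0,"ry":0,"rz":0,"tx":0,"ty":0,"tz":-30,"jaw":30},{"rx":0,"ry":0,"rz":0,"tx":0,"ty":0,"tz":-10,"jaw":30},{"rx":0,"ry":0,"rz":1,"tx":-2,"ty":-15,"tz":0,"jaw":30},{"rx":0,"ry":0,"rz":1,"tx":-3,"ty":-25,"tz":0,"jaw":30},{"rx":0,"ry":0,"rz":1,"tx":-3,"ty":-32,"tz":0,"jaw":30},{"rx":0,"ry":0,"rz":1,"tx":-3,"ty":-32,"tz":0,"jaw":30},{"rx":0,"ry":0,"rz":1,"tx":-4,"ty":-32,"tz":0,"jaw":30},{"rx":0,"ry":0,"rz":1,"tx":-5,"ty":-32,"tz":0,"jaw":30},{"rx":0,"ry":0,"rz":0,"tx":-5,"ty":-32,"tz":0,"jaw":30},{"rx":0,"ry":0,"rz":0,"tx":-5,"ty":-32,"tz":0,"jaw":30},{"rx":0,"ry":0,"rz":0,"tx":-5,"ty":-32,"tz":0,"jaw":30},{"rx":0,"ry":0,"rz":0,"tx":-5,"ty":-30,"tz":0,"jaw":30},{"rx":0,"ry":0,"rz":0,"tx":0,"ty":-20,"tz":0,"jaw":30},{"rx":0,"ry":0,"rz":0,"tx":0,"ty":0,"tz":0,"jaw":30},{"rx":0,"ry":0,"rz":0,"tx":0,"ty":0,"tz":0,"jaw":30},{"rx":0,"ry":0,"rz":0,"tx":0,"ty":0,"tz":0,"jaw":30},{"rx":0,"ry":0,"rz":0,"tx":0,"ty":0,"tz":0,"jaw":30}]'
python3 go.py 466.3 24.5 36.5 -7.5
python3 - <<'E'
from h import *
shot('top','t3'); shot('scene','s3'); crop('s3',250,190,410,330,'s3a',4); crop('t3',280,200,400,320,'t3a',5)
E
```

```text
time_s: 8.05
tool_pos: [0.4814, 0.0148, 0.1224]
tool_rot: [180.0, 0.0, -7.4]
force: [0.1, 0.1, -1.4]
grip_width: 0.0439
t 8.05 pos [481.4  14.8 122.4] rot [ 1.7997e+02  2.0000e-02 -7.4100e+00] F [ 0.1  0.1 -1.4] w 43.9
shift before turn [-16.2  -7.7  85.9] |d| 87.7 turn vec [0.03 0.02 0.09] shift after turn [-16.2  -7.6  85.9]
```

View pics/s3a.png

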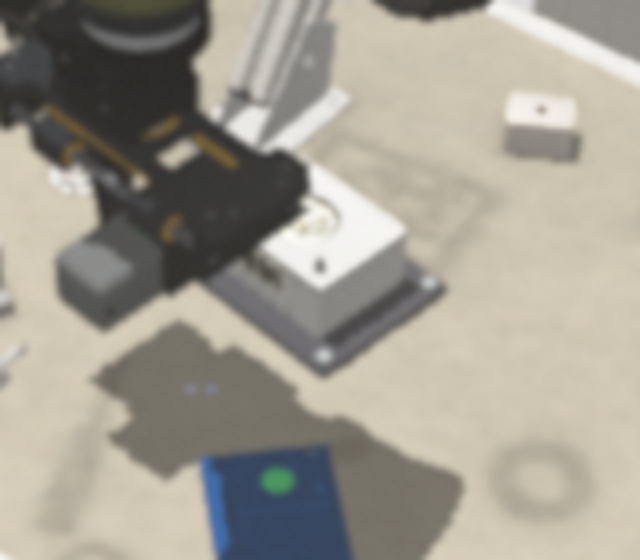

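View pics/t3a.png

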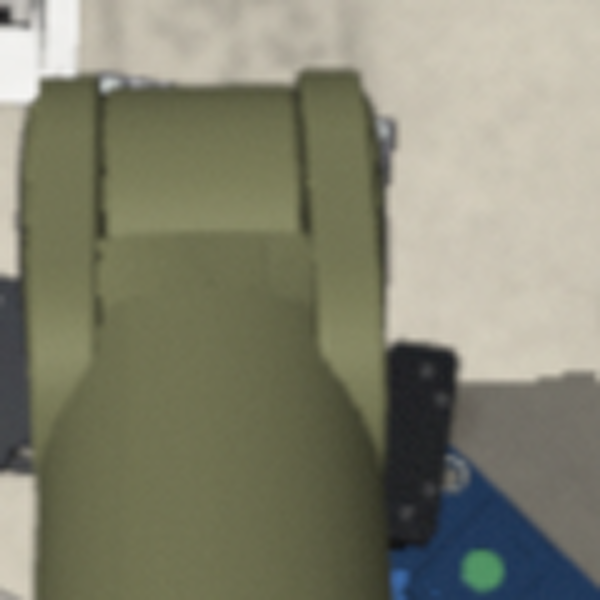

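```bash
python3 -m pendant '[{"rx":0,"ry":0,"rz":0,"tx":-8,"ty":-4,"tz":5,"jaw":30},{"rx":0,"ry":0,"rz":0,"tx":-8.2,"ty":-3.6,"tz":15,"jaw":30},{"rx":0,"ry":0,"rz":0,"tx":0,"ty":0,"tz":20,"jaw":30},{"rx":0,"ry":0,"rz":0,"tx":0,"ty":0,"tz":20,"jaw":30},{"rx":0,"ry":0,"rz":0,"tx":0,"ty":0,"tz":15,"jaw":30},{"rx":0,"ry":0,"rz":0,"tx":0,"ty":0,"tz":10.5,"jaw":30},{"rx":0,"ry":0,"rz":0,"tx":0,"ty":0,"tz":0,"jaw":30},{"rx":0,"ry":0,"rz":0,"tx":0,"ty":0,"tz":0,"jaw":30},{"rx":0,"ry":0,"rz":0,"tx":0,"ty":0,"tz":0,"jaw":30},{"rx":0,"ry":0,"rz":0,"tx":0,"ty":0,"tz":0,"jaw":30},{"rx":0,"ry":0,"rz":0,"tx":0,"ty":0,"tz":0,"jaw":30}]'
python3 go.py 466.3 24.5 36.9 -7.5
python3 - <<'E'
from h import *
shot('scene','s4'); crop('s4',250,190,410,330,'s4a',4)
E
```

```text
time_s: 9.07
tool_pos: [0.4674, 0.0261, 0.0379]
tool_rot: [-179.9, -0.1, -7.3]
force: [-0.5, 0.7, -1.3]
grip_width: 0.0438
t 9.07 pos [467.4  26.1  37.9] rot [-1.7995e+02 -1.0000e-01 -7.2800e+00] F [-0.5  0.7 -1.3] w 43.8
shift before turn [-0.9  1.7  1. ] |d| 2.2 turn vec [-0.05 -0.1   0.22] shift after turn [-0.9  1.7  1. ]
```

View pics/s4a.png

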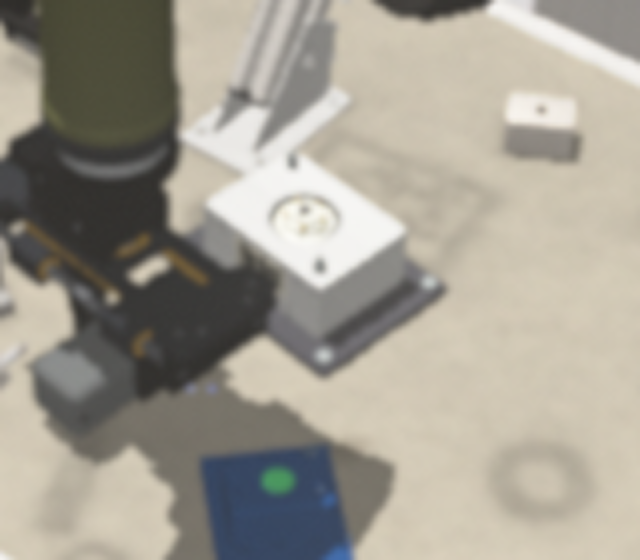

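```bash
python3 -m pendant '[{"rx":0,"ry":0,"rz":0.2,"tx":-1,"ty":1.5,"tz":1,"jaw":30},{"rx":0,"ry":0,"rz":0,"tx":0,"ty":0,"tz":0,"jaw":30},{"rx":0,"ry":0,"rz":0,"tx":0,"ty":0,"tz":0,"jaw":30},{"rx":0,"ry":0,"rz":0,"tx":0,"ty":0,"tz":0,"jaw":30},{"rx":0,"ry":0,"rz":0,"tx":0,"ty":0,"tz":0,"jaw":30},{"rx":0,"ry":0,"rz":0,"tx":0,"ty":0,"tz":0,"jaw":30},{"rx":0,"ry":0,"rz":0,"tx":0,"ty":0,"tz":0,"jaw":30},{"rx":0,"ry":0,"rz":0,"tx":0,"ty":0,"tz":0,"jaw":30},{"rx":0,"ry":0,"rz":0,"tx":0,"ty":0,"tz":0,"jaw":30},{"rx":0,"ry":0,"rz":0,"tx":0,"ty":0,"tz":0,"jaw":30},{"rx":0,"ry":0,"rz":0,"tx":0,"ty":0,"tz":0,"jaw":30},{"rx":0,"ry":0,"rz":0,"tx":0,"ty":0,"tz":0,"jaw":30},{"rx":0,"ry":0,"rz":0,"tx":0,"ty":0,"tz":0,"jaw":30},{"rx":0,"ry":0,"rz":0,"tx":0,"ty":0,"tz":0,"jaw":30},{"rx":0,"ry":0,"rz":0,"tx":0,"ty":0,"tz":0,"jaw":30},{"rx":0,"ry":0,"rz":0,"tx":0,"ty":0,"tz":0,"jaw":30},{"rx":0,"ry":0,"rz":0,"tx":0,"ty":0,"tz":0,"jaw":30},{"rx":0,"ry":0,"rz":0,"tx":0,"ty":0,"tz":0,"jaw":30}]'
python3 go.py 466.3 24.5 22.9 -7.5
```

```text
time_s: 10.62
tool_pos: [0.4654, 0.0245, 0.036]
tool_rot: [-180.0, -0.0, -7.5]
force: [-0.4, 0.9, -1.6]
grip_width: 0.0441
t 10.62 pos [465.4  24.5  36. ] rot [-180.     -0.     -7.48] F [-0.4  0.9 -1.6] w 44.1
shift before turn [ 0.9 -0.1 13.1] |d| 13.2 turn vec [-0.   -0.    0.02] shift after turn [ 0.9 -0.1 13.1]
```

```bash
python3 -m pendant '[{"rx":0,"ry":0,"rz":0,"tx":0,"ty":0,"tz":3,"jaw":30},{"rx":0,"ry":0,"rz":0,"tx":0,"ty":0,"tz":4,"jaw":30},{"rx":0,"ry":0,"rz":0,"tx":0,"ty":0,"tz":3,"jaw":30},{"rx":0,"ry":0,"rz":0,"tx":0,"ty":0,"tz":2,"jaw":30},{"rx":0,"ry":0,"rz":0,"tx":0,"ty":0,"tz":0.8,"jaw":30},{"rx":0,"ry":0,"rz":0,"tx":0,"ty":0,"tz":0,"jaw":30},{"rx":0,"ry":0,"rz":0,"tx":0,"ty":0,"tz":0,"jaw":30},{"rx":0,"ry":0,"rz":0,"tx":0,"ty":0,"tz":0,"jaw":30}]'
python3 go.py 466.3 24.5 22.9 -7.5
```

```text
time_s: 11.28
tool_pos: [0.4655, 0.0246, 0.0232]
tool_rot: [-180.0, -0.0, -7.5]
force: [-1.6, -0.6, -2.4]
grip_width: 0.0442
t 11.28 pos [465.5  24.6  23.2] rot [-1.7999e+02 -2.0000e-02 -7.4800e+00] F [-1.6 -0.6 -2.4] w 44.2
shift before turn [ 0.8 -0.   0.3] |d| 0.9 turn vec [-0.01 -0.02  0.02] shift after turn [ 0.8 -0.   0.3]
```

```bash
python3 -m pendant '[{"rx":0,"ry":0,"rz":0,"tx":0,"ty":0,"tz":0.3,"jaw":46},{"rx":0,"ry":0,"rz":0,"tx":0,"ty":0,"tz":0,"jaw":55},{"rx":0,"ry":0,"rz":0,"tx":0,"ty":0,"tz":0,"jaw":66},{"rx":0,"ry":0,"rz":0,"tx":0,"ty":0,"tz":0,"jaw":72},{"rx":0,"ry":0,"rz":0,"tx":0,"ty":0,"tz":0,"jaw":72},{"rx":0,"ry":0,"rz":0,"tx":0,"ty":0,"tz":0,"jaw":72},{"rx":0,"ry":0,"rz":0,"tx":0,"ty":0,"tz":-12,"jaw":72},{"rx":0,"ry":0,"rz":0,"tx":0,"ty":0,"tz":-25,"jaw":72},{"rx":0,"ry":0,"rz":0,"tx":0,"ty":0,"tz":-35,"jaw":72},{"rx":0,"ry":0,"rz":0,"tx":0,"ty":0,"tz":-35,"jaw":72},{"rx":0,"ry":0,"rz":0,"tx":0,"ty":0,"tz":-25,"jaw":72},{"rx":0,"ry":0,"rz":0,"tx":0,"ty":0,"tz":-10,"jaw":72},{"rx":0,"ry":0,"rz":0,"tx":0,"ty":0,"tz":0,"jaw":72},{"rx":0,"ry":0,"rz":0,"tx":0,"ty":0,"tz":0,"jaw":72},{"rx":0,"ry":0,"rz":0,"tx":0,"ty":0,"tz":0,"jaw":72},{"rx":0,"ry":0,"rz":0,"tx":0,"ty":0,"tz":0,"jaw":72}]'
python3 go.py 465 378.3 165 20.3
python3 - <<'E'
from h import *
shot('scene','s5'); crop('s5',230,190,390,330,'s5a',4)
E
```

```text
time_s: 12.62
tool_pos: [0.4641, 0.0243, 0.163]
tool_rot: [179.9, 0.2, -7.5]
force: [-1.1, 0.3, -0.2]
grip_width: 0.0721
t 12.62 pos [464.1  24.3 163. ] rot [179.91   0.18  -7.48] F [-1.1  0.3 -0.2] w 72.1
shift before turn [ -45.2 -351.1   -2.4] |d| 354.0 turn vec [  0.04   0.2  -27.78] shift after turn [ 123.7 -331.7   -2. ]
```

View pics/s5a.png

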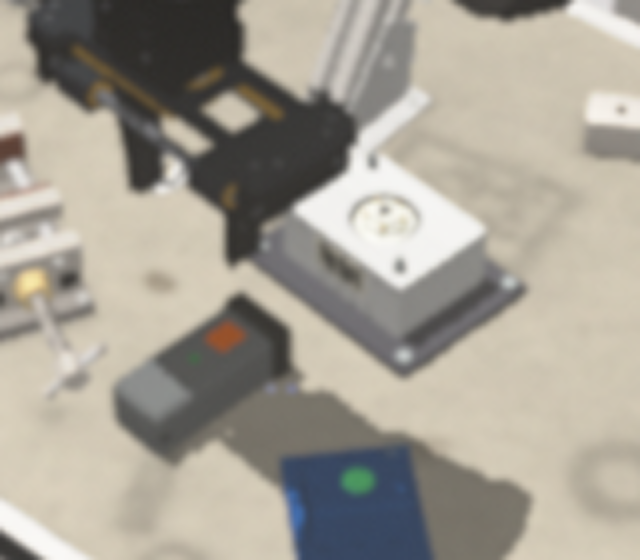

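```bash
python3 -m pendant '[{"rx":0,"ry":0,"rz":0,"tx":-3,"ty":-20,"tz":0,"jaw":72},{"rx":0,"ry":0,"rz":0,"tx":-4.7,"ty":-36,"tz":0,"jaw":72},{"rx":0,"ry":0,"rz":0,"tx":-4.7,"ty":-36,"tz":0,"jaw":72},{"rx":0,"ry":0,"rz":0,"tx":-4.7,"ty":-36,"tz":0,"jaw":72},{"rx":0,"ry":0,"rz":0,"tx":-4.7,"ty":-36,"tz":0,"jaw":72},{"rx":0,"ry":0,"rz":0,"tx":-4.7,"ty":-36,"tz":0,"jaw":72},{"rx":0,"ry":0,"rz":0,"tx":-4.7,"ty":-36,"tz":0,"jaw":72},{"rx":0,"ry":0,"rz":0,"tx":-4.7,"ty":-36,"tz":0,"jaw":72},{"rx":0,"ry":0,"rz":0,"tx":-4.7,"ty":-36,"tz":0,"jaw":72},{"rx":0,"ry":0,"rz":0,"tx":-4.6,"ty":-30,"tz":0,"jaw":72},{"rx":0,"ry":0,"rz":-5,"tx":0,"ty":-13,"tz":0,"jaw":72},{"rx":0,"ry":0,"rz":-7,"tx":0,"ty":0,"tz":0,"jaw":72},{"rx":0,"ry":0,"rz":-7,"tx":0,"ty":0,"tz":0,"jaw":72},{"rx":0,"ry":0,"rz":-6,"tx":0,"ty":0,"tz":0,"jaw":72},{"rx":0,"ry":0,"rz":-2.8,"tx":0,"ty":0,"tz":0,"jaw":72},{"rx":0,"ry":0,"rz":0,"tx":0,"ty":0,"tz":0,"jaw":72},{"rx":0,"ry":0,"rz":0,"tx":0,"ty":0,"tz":0,"jaw":72},{"rx":0,"ry":0,"rz":0,"tx":0,"ty":0,"tz":0,"jaw":72},{"rx":0,"ry":0,"rz":0,"tx":0,"ty":0,"tz":0,"jaw":72}]'
python3 go.py 465 378.3 32 20.3
```

```text
time_s: 14.25
tool_pos: [0.4661, 0.3783, 0.1645]
tool_rot: [180.0, 0.0, 20.3]
force: [0.5, -0.0, 0.5]
grip_width: 0.072
t 14.25 pos [466.1 378.3 164.5] rot [1.7998e+02 3.0000e-02 2.0260e+01] F [ 0.5 -0.   0.5] w 72.0
shift before turn [ -1.   -0.5 132.5] |d| 132.5 turn vec [ 0.02  0.03 -0.04] shift after turn [ -1.   -0.4 132.5]
```

```bash
python3 -m pendant '[{"rx":0,"ry":0,"rz":0,"tx":-1,"ty":-0.5,"tz":15,"jaw":72},{"rx":0,"ry":0,"rz":0,"tx":0,"ty":0,"tz":30,"jaw":72},{"rx":0,"ry":0,"rz":0,"tx":0,"ty":0,"tz":30,"jaw":72},{"rx":0,"ry":0,"rz":0,"tx":0,"ty":0,"tz":25,"jaw":72},{"rx":0,"ry":0,"rz":0,"tx":0,"ty":0,"tz":15,"jaw":72},{"rx":0,"ry":0,"rz":0,"tx":0,"ty":0,"tz":5,"jaw":72},{"rx":0,"ry":0,"rz":0,"tx":0,"ty":0,"tz":0,"jaw":72},{"rx":0,"ry":0,"rz":0,"tx":0,"ty":0,"tz":0,"jaw":72},{"rx":0,"ry":0,"rz":0,"tx":0,"ty":0,"tz":0,"jaw":72},{"rx":0,"ry":0,"rz":0,"tx":0,"ty":0,"tz":0,"jaw":72}]'
python3 go.py 465 378.3 32 20.3
python3 - <<'E'
from h import *
shot('scene','s6'); crop('s6',120,140,260,260,'s6a',5)
E
```

```text
time_s: 15.08
tool_pos: [0.4661, 0.3793, 0.0466]
tool_rot: [-179.9, -0.2, 20.3]
force: [0.6, -0.5, -0.0]
grip_width: 0.0719
t 15.08 pos [466.1 379.3  46.6] rot [-1.7993e+02 -1.6000e-01  2.0310e+01] F [ 0.6 -0.5 -0. ] w 71.9
shift before turn [-1.4  0.6 14.6] |d| 14.7 turn vec [-0.07 -0.16  0.01] shift after turn [-1.4  0.6 14.6]
```

View pics/s6a.png

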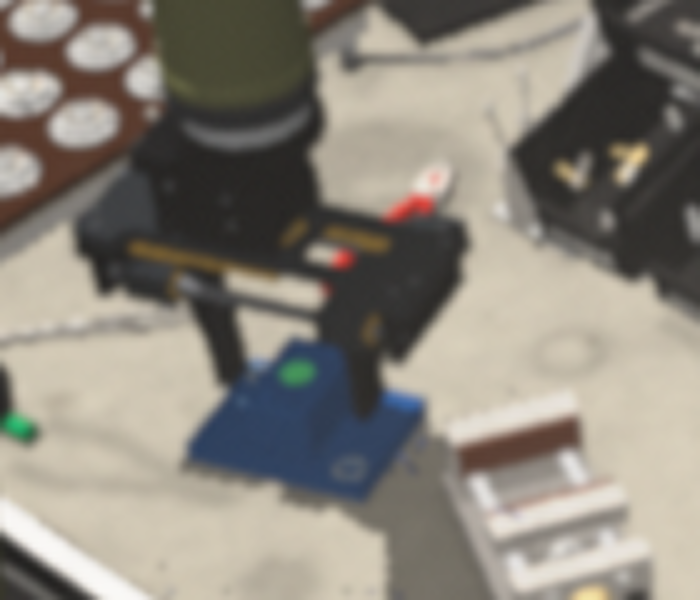

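```bash
python3 -m pendant '[{"rx":0,"ry":0,"rz":0,"tx":-1,"ty":0.3,"tz":7,"jaw":72},{"rx":0,"ry":0,"rz":0,"tx":0,"ty":0,"tz":7.5,"jaw":72},{"rx":0,"ry":0,"rz":0,"tx":0,"ty":0,"tz":0,"jaw":60},{"rx":0,"ry":0,"rz":0,"tx":0,"ty":0,"tz":0,"jaw":50},{"rx":0,"ry":0,"rz":0,"tx":0,"ty":0,"tz":0,"jaw":42},{"rx":0,"ry":0,"rz":0,"tx":0,"ty":0,"tz":0,"jaw":30},{"rx":0,"ry":0,"rz":0,"tx":0,"ty":0,"tz":0,"jaw":25},{"rx":0,"ry":0,"rz":0,"tx":0,"ty":0,"tz":0,"jaw":25},{"rx":0,"ry":0,"rz":0,"tx":0,"ty":0,"tz":0,"jaw":25},{"rx":0,"ry":0,"rz":0,"tx":0,"ty":0,"tz":0,"jaw":25},{"rx":0,"ry":0,"rz":0,"tx":0,"ty":0,"tz":0,"jaw":25}]' 45
python3 go.py 465 378.3 32 20.3
```

```text
time_s: 16.05
tool_pos: [0.4645, 0.378, 0.0306]
tool_rot: [-180.0, -0.0, 20.3]
force: [-0.7, -0.5, 0.4]
grip_width: 0.0398
t 16.05 pos [464.5 378.   30.6] rot [-1.7999e+02 -3.0000e-02  2.0320e+01] F [-0.7 -0.5  0.4] w 39.8
shift before turn [ 0.6 -0.1 -1.4] |d| 1.5 turn vec [-0.01 -0.03  0.02] shift after turn [ 0.6 -0.1 -1.4]
```

```bash
python3 -m pendant '[{"rx":0,"ry":0,"rz":0,"tx":0,"ty":0,"tz":-8,"jaw":25},{"rx":0,"ry":0,"rz":0,"tx":0,"ty":0,"tz":-20,"jaw":25},{"rx":0,"ry":0,"rz":0,"tx":0,"ty":0,"tz":-30,"jaw":25},{"rx":0,"ry":0,"rz":0,"tx":0,"ty":0,"tz":-30,"jaw":25},{"rx":0,"ry":0,"rz":0,"tx":0,"ty":0,"tz":-20,"jaw":25},{"rx":0,"ry":0,"rz":0,"tx":0,"ty":0,"tz":-10,"jaw":25},{"rx":0,"ry":0,"rz":5,"tx":0,"ty":0,"tz":0,"jaw":25},{"rx":0,"ry":0,"rz":6,"tx":0,"ty":0,"tz":0,"jaw":25},{"rx":0,"ry":0,"rz":6,"tx":0,"ty":0,"tz":0,"jaw":25},{"rx":0,"ry":0,"rz":6,"tx":0,"ty":0,"tz":0,"jaw":25},{"rx":0,"ry":0,"rz":4.8,"tx":0,"ty":0,"tz":0,"jaw":25},{"rx":0,"ry":0,"rz":0,"tx":0,"ty":0,"tz":0,"jaw":25},{"rx":0,"ry":0,"rz":0,"tx":0,"ty":0,"tz":0,"jaw":25},{"rx":0,"ry":0,"rz":0,"tx":0,"ty":0,"tz":0,"jaw":25}]'
python3 go.py 500 4.5 148 -7.5
```

```text
time_s: 17.22
tool_pos: [0.4639, 0.3777, 0.1478]
tool_rot: [179.9, 0.0, -7.3]
force: [-0.2, 0.3, -3.0]
grip_width: 0.0399
t 17.22 pos [463.9 377.7 147.8] rot [ 1.7995e+02  4.0000e-02 -7.3500e+00] F [-0.2  0.3 -3. ] w 39.9
shift before turn [8.360e+01 3.655e+02 1.000e-01] |d| 374.9 turn vec [0.05 0.04 0.15] shift after turn [ 8.450e+01  3.653e+02 -2.000e-01]
```

```bash
python3 -m pendant '[{"rx":0,"ry":0,"rz":0,"tx":3,"ty":15,"tz":0,"jaw":25},{"rx":0,"ry":0,"rz":0,"tx":6,"ty":25,"tz":0,"jaw":25},{"rx":0,"ry":0,"rz":0,"tx":7.5,"ty":32,"tz":0,"jaw":25},{"rx":0,"ry":0,"rz":0,"tx":7.5,"ty":32,"tz":0,"jaw":25},{"rx":0,"ry":0,"rz":0,"tx":7.5,"ty":32,"tz":0,"jaw":25},{"rx":0,"ry":0,"rz":0,"tx":7.5,"ty":32,"tz":0,"jaw":25},{"rx":0,"ry":0,"rz":0,"tx":7.5,"ty":32,"tz":0,"jaw":25},{"rx":0,"ry":0,"rz":0,"tx":7.5,"ty":32,"tz":0,"jaw":25},{"rx":0,"ry":0,"rz":0,"tx":7.5,"ty":32,"tz":0,"jaw":25},{"rx":0,"ry":0,"rz":0,"tx":7.5,"ty":32,"tz":0,"jaw":25},{"rx":0,"ry":0,"rz":0,"tx":7.5,"ty":30,"tz":0,"jaw":25},{"rx":0,"ry":0,"rz":0,"tx":5,"ty":25,"tz":0,"jaw":25},{"rx":0,"ry":0,"rz":0,"tx":3,"ty":14,"tz":0,"jaw":25},{"rx":0,"ry":0,"rz":0,"tx":0,"ty":0,"tz":0,"jaw":25},{"rx":0,"ry":0,"rz":0,"tx":0,"ty":0,"tz":0,"jaw":25},{"rx":0,"ry":0,"rz":0,"tx":0,"ty":0,"tz":0,"jaw":25},{"rx":0,"ry":0,"rz":0,"tx":0,"ty":0,"tz":0,"jaw":25}]'
python3 go.py 617.3 4.3 118 -7.5
```

```text
time_s: 18.63
tool_pos: [0.5003, 0.0063, 0.1484]
tool_rot: [-180.0, 0.0, -7.3]
force: [-0.2, 0.2, -3.1]
grip_width: 0.0395
t 18.63 pos [500.3   6.3 148.4] rot [-1.7997e+02  2.0000e-02 -7.3400e+00] F [-0.2  0.2 -3.1] w 39.5
shift before turn [116.3 -13.   30.3] |d| 120.9 turn vec [-0.03  0.02  0.16] shift after turn [116.2 -13.3  30.4]
```

```bash
python3 -m pendant '[{"rx":0,"ry":0,"rz":0.1,"tx":15,"ty":-2,"tz":0,"jaw":25},{"rx":0,"ry":0,"rz":0,"tx":25,"ty":-3,"tz":0,"jaw":25},{"rx":0,"ry":0,"rz":0,"tx":30,"ty":-3,"tz":0,"jaw":25},{"rx":0,"ry":0,"rz":0,"tx":25,"ty":-3,"tz":0,"jaw":25},{"rx":0,"ry":0,"rz":0,"tx":15,"ty":-2,"tz":5,"jaw":25},{"rx":0,"ry":0,"rz":0,"tx":6.2,"ty":0,"tz":10,"jaw":25},{"rx":0,"ry":0,"rz":0,"tx":0,"ty":0,"tz":10,"jaw":25},{"rx":0,"ry":0,"rz":0,"tx":0,"ty":0,"tz":5,"jaw":25},{"rx":0,"ry":0,"rz":0,"tx":0,"ty":0,"tz":0,"jaw":25},{"rx":0,"ry":0,"rz":0,"tx":0,"ty":0,"tz":0,"jaw":25},{"rx":0,"ry":0,"rz":0,"tx":0,"ty":0,"tz":0,"jaw":25},{"rx":0,"ry":0,"rz":0,"tx":0,"ty":0,"tz":0,"jaw":25},{"rx":0,"ry":0,"rz":0,"tx":0,"ty":0,"tz":0,"jaw":25}]'
python3 go.py 617.3 4.3 118 -7.5
python3 - <<'E'
from h import *
shot('scene','s7'); crop('s7',270,200,380,282,'s7a',7);shot('top','t7'); crop('t7',270,190,380,272,'t7a',7)
E
```

```text
time_s: 19.72
tool_pos: [0.6176, 0.0027, 0.1192]
tool_rot: [-180.0, -0.1, -7.6]
force: [-0.2, 1.4, -3.1]
grip_width: 0.0396
t 19.72 pos [617.6   2.7 119.2] rot [-1.7996e+02 -7.0000e-02 -7.5800e+00] F [-0.2  1.4 -3.1] w 39.6
shift before turn [-0.5 -1.6  1.2] |d| 2.1 turn vec [-0.04 -0.07 -0.08] shift after turn [-0.5 -1.6  1.2]
```

View pics/s7a.png

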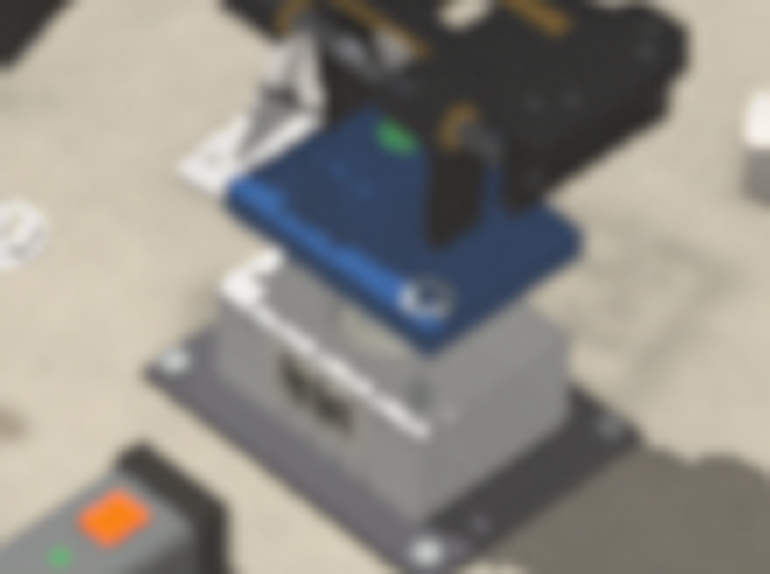

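View pics/t7a.png

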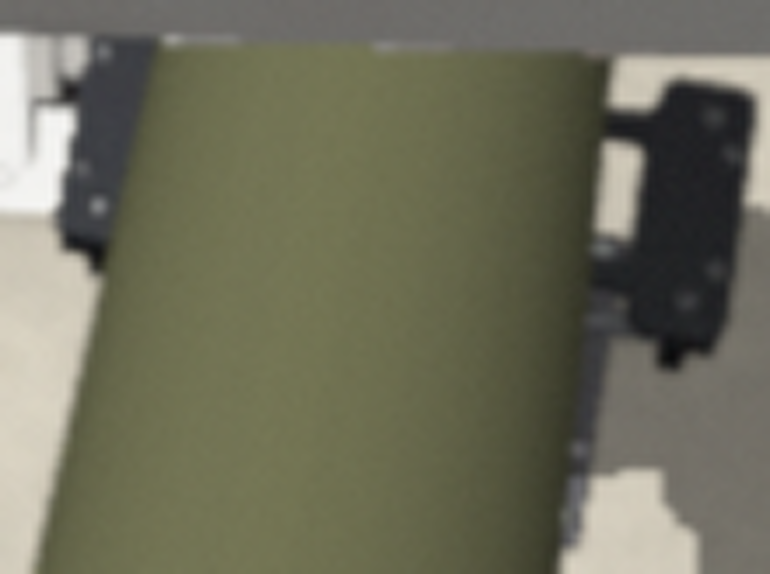

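Run:
```python
from h import *
crop('s7',295,215,360,265,'s7b',12)
s=load('s7')
print(proj(s,[.6177,.0039,.06]))
```

```text
(np.float64(326.06896246536814), np.float64(241.75772891589858))
```

View pics/s7b.png

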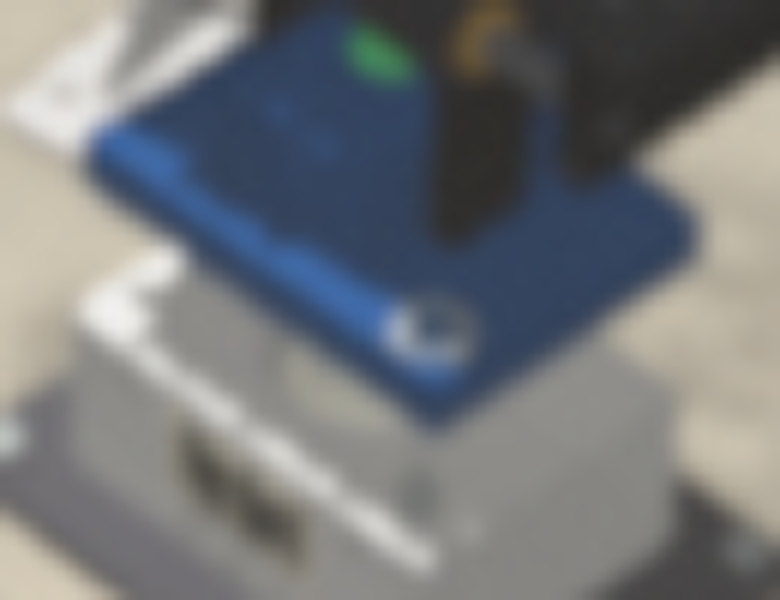

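```bash
python3 - <<'E'
from pose import *
s=load('s7');X,Y=.038,.052; zu=.0886
print('cov',solve(s,[(-X,Y,zu+.014,95,138),(-X,-Y,zu+.014,438,388),(X,-Y,zu+.014,697,225),(-X,Y,zu,92,180),(-X,-Y,zu,435,428),(X,-Y,zu,692,260),(-.027,-.04,zu+.014,430,330)],(295,215),12,(.61,0,-.1)))
print('base',solve(s,[(-X,Y,.052,80,312),(-X,-Y,.052,432,565),(X,-Y,.052,668,400)],(295,215),12,(.61,0,-.1)))
print('base shortly fr/ s0: dowel', proj(s,[.6177,.0039,.052]))
E
python3 go.py 617.3 4.3 118 -7.5
```

```text
cov (array([619.57,   2.83,  -8.49]), [[-0.93, -0.8], [-0.2, -0.02], [0.75, -0.88], [-0.66, -0.06], [-0.12, 0.91], [0.85, 0.45], [0.3, 0.11]])
base (array([618.39,   3.97,  -7.66]), [[-0.31, 0.07], [-0.6, 0.39], [1.44, -0.58]])
base shortly fr/ s0: dowel (np.float64(325.9931282768013), np.float64(244.09483618350387))
t 19.82 pos [617.6   2.7 119. ] rot [-1.7997e+02 -5.0000e-02 -7.5800e+00] F [ 0.2  1.1 -2.7] w 39.7
shift before turn [-0.5 -1.5  1. ] |d| 1.9 turn vec [-0.03 -0.05 -0.08] shift after turn [-0.5 -1.5  1. ]
```

```bash
python3 -m pendant '[{"rx":0,"ry":0,"rz":-0.1,"tx":-0.8,"ty":-1.4,"tz":5,"jaw":25},{"rx":0,"ry":0,"rz":0,"tx":0,"ty":0,"tz":7,"jaw":25},{"rx":0,"ry":0,"rz":0,"tx":0,"ty":0,"tz":7,"jaw":25},{"rx":0,"ry":0,"rz":0,"tx":0,"ty":0,"tz":3,"jaw":25},{"rx":0,"ry":0,"rz":0,"tx":0,"ty":0,"tz":0,"jaw":25},{"rx":0,"ry":0,"rz":0,"tx":0,"ty":0,"tz":0,"jaw":25},{"rx":0,"ry":0,"rz":0,"tx":0,"ty":0,"tz":0,"jaw":25},{"rx":0,"ry":0,"rz":0,"tx":0,"ty":0,"tz":0,"jaw":25},{"rx":0,"ry":0,"rz":0,"tx":0,"ty":0,"tz":0,"jaw":25}]'
python3 go.py 617.3 4.3 118 -7.5
python3 - <<'E'
from h import *
shot('scene','s8'); crop('s8',290,210,365,270,'s8a',10)
E
```

```text
time_s: 20.57
tool_pos: [0.6172, 0.004, 0.0968]
tool_rot: [-180.0, -0.0, -7.5]
force: [0.7, -0.1, -3.2]
grip_width: 0.0398
t 20.57 pos [617.2   4.   96.8] rot [-1.7999e+02 -4.0000e-02 -7.4800e+00] F [ 0.7 -0.1 -3.2] w 39.8
shift before turn [  0.1  -0.3 -21.2] |d| 21.2 turn vec [-0.01 -0.04  0.02] shift after turn [  0.1  -0.3 -21.2]
```

View pics/s8a.png

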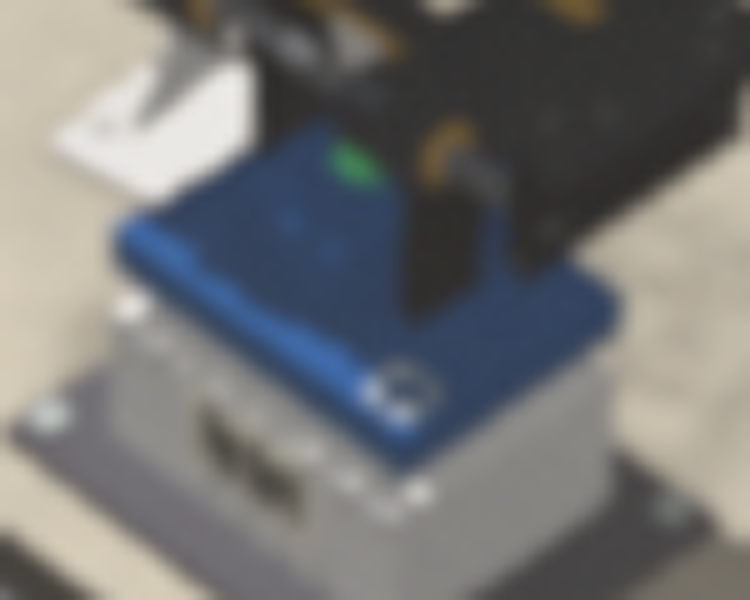

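```bash
python3 -m pendant '[{"rx":0,"ry":0,"rz":0,"tx":0,"ty":0,"tz":1.5,"jaw":25},{"rx":0,"ry":0,"rz":0,"tx":0,"ty":0,"tz":1.5,"jaw":25},{"rx":0,"ry":0,"rz":0,"tx":0,"ty":0,"tz":1.5,"jaw":25},{"rx":0,"ry":0,"rz":0,"tx":0,"ty":0,"tz":0.5,"jaw":25},{"rx":0,"ry":0,"rz":0,"tx":0,"ty":0,"tz":0,"jaw":25},{"rx":0,"ry":0,"rz":0,"tx":0,"ty":0,"tz":0,"jaw":25}]'
python3 -m pendant '[{"rx":0,"ry":0,"rz":0,"tx":0,"ty":0,"tz":1,"jaw":25},{"rx":0,"ry":0,"rz":0,"tx":0,"ty":0,"tz":1,"jaw":25},{"rx":0,"ry":0,"rz":0,"tx":0,"ty":0,"tz":0,"jaw":25},{"rx":0,"ry":0,"rz":0,"tx":0,"ty":0,"tz":0,"jaw":25}]'
```

```text
time_s: 21.12
tool_pos: [0.6168, 0.0041, 0.0913]
tool_rot: [180.0, 0.0, -7.5]
force: [0.5, 0.8, -3.3]
grip_width: 0.0399
time_s: 21.45
tool_pos: [0.6168, 0.0041, 0.0893]
tool_rot: [180.0, 0.0, -7.5]
force: [0.0, -0.2, -3.4]
grip_width: 0.0401
```

```bash
python3 -m pendant '[{"rx":0,"ry":0,"rz":0,"tx":0,"ty":0,"tz":1,"jaw":25},{"rx":0,"ry":0,"rz":0,"tx":0,"ty":0,"tz":1,"jaw":25},{"rx":0,"ry":0,"rz":0,"tx":0,"ty":0,"tz":0,"jaw":25},{"rx":0,"ry":0,"rz":0,"tx":0,"ty":0,"tz":0,"jaw":25}]' 50
python3 -m pendant '[{"rx":0,"ry":0,"rz":0,"tx":0,"ty":0,"tz":1,"jaw":25},{"rx":0,"ry":0,"rz":0,"tx":0,"ty":0,"tz":1,"jaw":25},{"rx":0,"ry":0,"rz":0,"tx":0,"ty":0,"tz":0,"jaw":25},{"rx":0,"ry":0,"rz":0,"tx":0,"ty":0,"tz":0,"jaw":25}]'
```

```text
time_s: 21.78
tool_pos: [0.6171, 0.0041, 0.0877]
tool_rot: [-180.0, -0.0, -7.5]
force: [-1.0, -0.0, -2.4]
grip_width: 0.0396
time_s: 22.12
tool_pos: [0.6171, 0.0041, 0.0859]
tool_rot: [-180.0, -0.0, -7.5]
force: [-2.1, -0.2, 3.1]
grip_width: 0.0398
```

```bash
python3 -m pendant '[{"rx":0,"ry":0,"rz":0,"tx":0,"ty":0,"tz":1,"jaw":25},{"rx":0,"ry":0,"rz":0,"tx":0,"ty":0,"tz":1,"jaw":25},{"rx":0,"ry":0,"rz":0,"tx":0,"ty":0,"tz":0,"jaw":25},{"rx":0,"ry":0,"rz":0,"tx":0,"ty":0,"tz":0,"jaw":25}]' 50
python3 -m pendant '[{"rx":0,"ry":0,"rz":0,"tx":0,"ty":0,"tz":1,"jaw":25},{"rx":0,"ry":0,"rz":0,"tx":0,"ty":0,"tz":1,"jaw":25},{"rx":0,"ry":0,"rz":0,"tx":0,"ty":0,"tz":0,"jaw":25},{"rx":0,"ry":0,"rz":0,"tx":0,"ty":0,"tz":0,"jaw":25}]'
```

```text
time_s: 22.45
tool_pos: [0.6171, 0.0041, 0.0837]
tool_rot: [-180.0, -0.0, -7.5]
force: [-1.4, -0.2, 4.7]
grip_width: 0.0397
time_s: 22.78
tool_pos: [0.6171, 0.0041, 0.0826]
tool_rot: [-180.0, -0.0, -7.5]
force: [-4.8, 0.4, 10.7]
grip_width: 0.0397
```

```bash
python3 -m pendant '[{"rx":0,"ry":0,"rz":0,"tx":-0.4,"ty":0,"tz":0.7,"jaw":25},{"rx":0,"ry":0,"rz":0,"tx":0,"ty":0,"tz":0.7,"jaw":25},{"rx":0,"ry":0,"rz":0,"tx":0,"ty":0,"tz":0,"jaw":25},{"rx":0,"ry":0,"rz":0,"tx":0,"ty":0,"tz":0,"jaw":25},{"rx":0,"ry":0,"rz":0,"tx":0,"ty":0,"tz":0,"jaw":25}]'
```

```text
time_s: 23.2
tool_pos: [0.6171, 0.0041, 0.0826]
tool_rot: [-179.9, -0.1, -7.5]
force: [-6.7, 0.7, 17.2]
grip_width: 0.0397
```

```bash
python3 -m pendant '[{"rx":0,"ry":0,"rz":0,"tx":-0.4,"ty":0,"tz":0.7,"jaw":25},{"rx":0,"ry":0,"rz":0,"tx":-0.3,"ty":0,"tz":0.7,"jaw":25},{"rx":0,"ry":0,"rz":0,"tx":0,"ty":0,"tz":0,"jaw":25},{"rx":0,"ry":0,"rz":0,"tx":0,"ty":0,"tz":0,"jaw":25},{"rx":0,"ry":0,"rz":0,"tx":0,"ty":0,"tz":0,"jaw":25},{"rx":0,"ry":0,"rz":0,"tx":0,"ty":0,"tz":0,"jaw":25}]'
python3 - <<'E'
from h import *
shot('scene','s9'); crop('s9',290,210,365,270,'s9a',10); crop('s9',200,190,400,340,'s9b',4)
o=env.get_obs(); print(o['tool_pos'],o['force'])
E
```

```text
time_s: 23.7
tool_pos: [0.6171, 0.0041, 0.0826]
tool_rot: [-179.9, -0.2, -7.5]
force: [-7.5, -0.0, 24.5]
grip_width: 0.039
[0.6170998  0.00408892 0.08257981] [-7.98441176  0.59261266 23.30996141]
```

View pics/s9a.png

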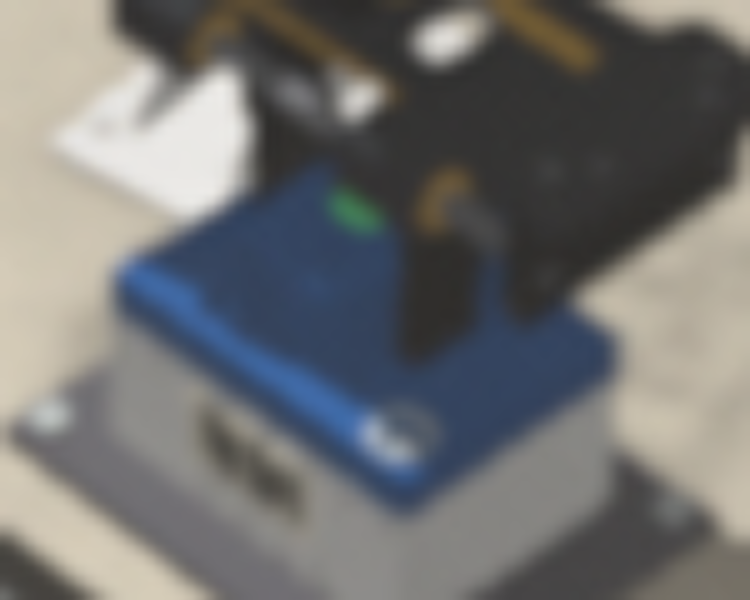

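View pics/s9b.png

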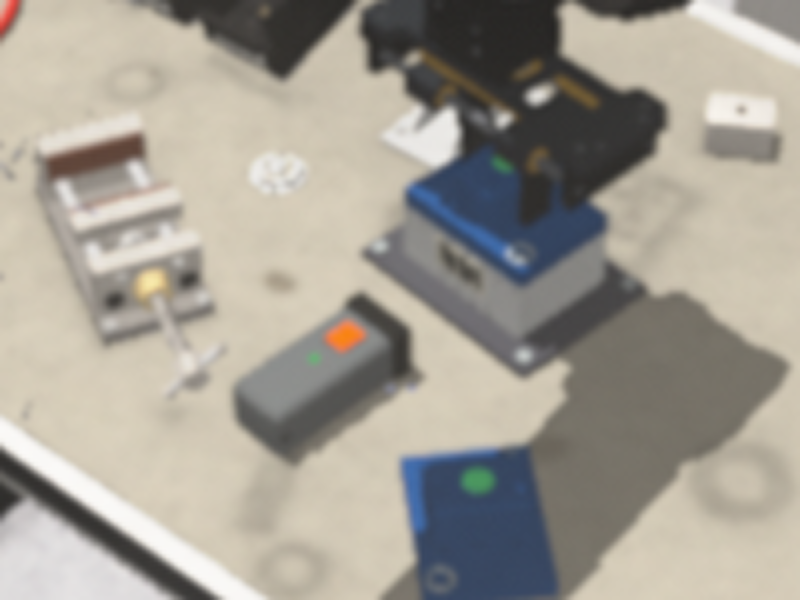

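```bash
python3 -c "
from cell import env
o=env.get_obs();print(o['time_s'],o['tool_pos'],o['force'],o['grip_width']);env.sign_off()"
```

```text
23.75 [0.6170998  0.00408892 0.08257981] [-7.98441176  0.59261266 23.30996141] 0.03978313353324449
the job is handed in; nothing more can be done
```

The job is done and handed in at 23.75 s. sign_off gives no verdict, so the results below are my own readings and pictures.

- **Reader:** I gripped it at mid-length (opening 43.8 mm, matching its 44 mm width). I held it about 6 cm from the label, level and within about 1° of square, for about 1.5 s. I then laid it flat in front of the lower half and released it. The last picture shows it flat and clear of the housing.
- **Upper half:** I took the leftmost blue one and lowered it onto both dowels. Nothing resisted before the sensor spring came in where expected. It stopped hard at TCP height 82.6 mm, exactly the height calculated for fully closed, and stayed there as I pressed harder. The last picture shows no gap. At hand-in I was still holding it pressed with about 23 N (about 27 N from the no-contact reading), with the grip set to 50 N.
- **Things to leave alone:** I did not touch the tape roll, loose sensor or white reel.
- **Open point:** a sideways force of about 8 N along -x remained while pressing. I could not remove it by shifting about 1 mm. The tool did not move, and its tilt read about 0.2°.

The two cameras and two methods differed by up to about 5 mm on positions taken from depth. I used the hand-picked corner and hole fits instead, where they agreed to about 1 mm for the housing halves and 2–3 mm for the reader.

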